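# Touch up the red car and garage the models to dry

### The arm

A 6-joint arm with a two-finger parallel gripper is mounted at the origin on the work surface. World frame = base frame: x ahead of the robot, y to its left, z up, the work surface at z = 0. Lengths are in m, angles in degrees, forces in N, time in s.
With the tool pointing down it reaches from about 0.325 to 0.9 m from the base axis. Payload 3.5 kg.
Tool frame: the origin (TCP) lies midway between the tips of the shut fingers; the grasp point (between the pads) lies 19 mm behind it; z points along the fingers, y is the direction in which the jaws open and shut (so a half turn about z gives the same grasp; the last joint's range is limited). The gripper opens to 85 mm and grips with 20 to 120 N. Pads are 22 mm wide; open, the fingers measure 114 mm over their backs; the gripper's body (76 mm by 85 mm) begins 54 mm behind the grasp point. The pads swing forward as they close: fully open they stand 13 mm farther back than shut.
Start: joints at [-82.529, 15.837, -1.513, 72.651, 0, 84.076], TCP at [0.145, -0.608, 0.231] pointing down, gripper open.
Joint ranges: [-178.77, 178.77], [-48.84, 107.48], [-61.69, 71.31], [-111.58, 123.2], [-90, 87.43], [-180, 180]. Speed limits (degrees/s): [147.25, 147.25, 180, 180, 180, 180].

### API

Orientations are given as a 3x3 rotation matrix whose columns are the frame's x, y, z axes.
In Python, from workcell import manip, vision, workorder, recognise, trace gives the robot as it stands.
- The arm moves only by the tool send_rows, never from a script. Its argument "plan" is a list of rows, each a list of 3 entries, a list of its own where there are three numbers: the turn, a rotation vector about the world's x, y, z scaled (see below), then the shift along the world's x, y, z scaled (see below), then the finger opening in mm, from 0 to 85.4. In form: [[[rx, ry, rz], [dx, dy, dz], grip], ...]. A call has 1 to 5 rows; each row is the pose to reach, as a shift and turn from the pose commanded when the call began, turning the shorter way round; what a row does not reach only later rows make up. The controller multiplies each number of a shift by 80 mm and each number of a turn by 2 pi rad. A row lasts 1/8 s, in which the tool goes at most 62.5 mm and 10.7 degrees, less where a joint would pass 70% of its speed; a pose out of reach is approached as far as the arm can. A call with a number of a shift or a turn outside -1 to 1 is refused whole. A call with a gripper value outside its range is refused whole. The fingers move at their own pace and stop on an object; "squeeze" is the grip in N (left out, the last holds). Time passes only in rows, so rows that repeat a pose let the fingers close. It gives the time, the measured TCP pose, the force and the opening at its end, in the units of the state.
- manip.get_obs(): the state, without advancing time (a new reading comes with each control period).
- vision.camera(name): name is "scene" or "top" or "wrist"; returns (picture, depth): 480x640x3 uint8, blue, green, red; 480x640 float32, m along the optical axis (not along the pixel's ray), 0 where there is no reading.
- vision.camera_info(name): a dict with "fx", "fy", "cx", "cy" (pixels), "camera_from_world" (4x4, takes a point from world to camera coordinates); the wrist camera has in their place "mount" (4x4, takes a point from camera to tool coordinates, whose origin is the TCP and whose axes are the flange's). Camera axes: x right, y down, z forward; pixel columns grow to the right and rows downward; lengths in m; the calibration is good to about 2 mm. A picture is of the moment at which its call begins: read the wrist's pose just before it. camera_info takes no time and is no camera call.
- workorder.finish_job(): hands the job in, once; it reports no verdict.
Trained networks look in the newest picture that a camera, given by its name, has taken for a name from the list of things; names that differ only in an ending like _2 or _b are one class to them, and where a whole thing is asked for, a point or a joint stands for the part that bears it (a point fixed in the world has none). Each returns a list of dicts, best first, with "conf" (0 to 1); they miss things now and then, are a little off and sometimes report something else, mostly with a low value. They report only what shows in the picture. A call takes as long as a camera call. They do not tell look-alikes from the thing itself.
- recognise(query, camera): "position" ([x, y, z] in m, in world coordinates, good to about 4 mm: the middle of the surface that is visible of it).
- trace(query, camera): "region" (480x640 bool, what is visible of it).
The state is a dict: "t": time; "joints": joint angles; "joint_velocities": joint speeds; "joint_efforts": joint torques, N m; "ee_pos": TCP position; "tool_rot": TCP orientation; "contact_force": force on the tool from outside, world axes, zero at the start; "ft_torque": the same for the moment, N m; "finger_gap": finger opening in m.
Only numpy, scipy, OpenCV 4.12 (cv2) and the standard library are available. Lean on these libraries where they do the work, as an engineer would, in place of code of your own. Each camera call takes 0.05 s, during which the arm holds its last target. There are 200 camera calls.

### The job

Touch up the red model car: take the brush from its rest, dip its tip in the red paint pot, dab it gently on the grey primer patch on the car's roof, rinse the tip in the white water cup and lay the brush back in its rest. With the brush put away, slide every car that stands on the mat under the clear roof of the drying garage, one to a free lane and fully home against the back wall. Do not tip the pots, and leave the car already parked there and the rest of the bench as they are.

Things in the scene. Friction and masses are not known exactly. Their poses are not given: they have to be found in the camera images.
- garage: Drying garage, fixed: plywood base 200 (x) x 276 (y) x 6 mm, five lanes along its x axis. Origin: centre of its underside; x points in from the open front to the back wall, z up. Front half (x -100 to -2 mm): open apron; rear half: clear roof and side walls. Back wall's face at x = +94 mm. Lanes 1 to 5 are centred at y = +104, +52, 0, -52, -104 mm.
- lane1 (a point): Where a plinth's origin comes to lie when home in lane 1: x = +49, y = +104 mm in the garage, on the base's top (6 mm up). Lanes are divided by strips 5 mm high above the base; a lane is 49 mm wide at the front edge, narrowing evenly over the apron to 44 mm from the roof on (plinths are 40 mm).
- roof_edge (a point): Middle of the clear roof's front edge (garage x = -2, y = 0 mm), at its underside, 58 mm above the table; the roof is 4 mm thick. A plinth that is home has its near end 6 mm inside this edge.
- red_car: A die-cast car 72 x 30 x 24 mm screwed on a dark wooden plinth 90 x 40 x 18 mm; 160 g in all. Origin: centre of the plinth's underside; x along the plinth to the car's nose, z up; the car's top is 42 mm above the origin. The plinth's sides stand 5 mm clear of the car on each side and its ends 9 mm. Red hatchback with a grey patch on its roof; always there.
- roof_patch (a point): Centre of the grey primer patch, 30 x 22 mm, on the red car's flat roof, 42 mm above the car's origin; axes as the car's.
- blue_car: A die-cast car 72 x 30 x 24 mm screwed on a dark wooden plinth 90 x 40 x 18 mm; 160 g in all. Origin: centre of the plinth's underside; x along the plinth to the car's nose, z up; the car's top is 42 mm above the origin. The plinth's sides stand 5 mm clear of the car on each side and its ends 9 mm. Blue pickup; may be absent.
- yellow_car: A die-cast car 72 x 30 x 24 mm screwed on a dark wooden plinth 90 x 40 x 18 mm; 160 g in all. Origin: centre of the plinth's underside; x along the plinth to the car's nose, z up; the car's top is 42 mm above the origin. The plinth's sides stand 5 mm clear of the car on each side and its ends 9 mm. Yellow van; may be absent.
- green_car: A die-cast car 72 x 30 x 24 mm screwed on a dark wooden plinth 90 x 40 x 18 mm; 160 g in all. Origin: centre of the plinth's underside; x along the plinth to the car's nose, z up; the car's top is 42 mm above the origin. The plinth's sides stand 5 mm clear of the car on each side and its ends 9 mm. Green saloon; may be absent.
- silver_car: A die-cast car 72 x 30 x 24 mm screwed on a dark wooden plinth 90 x 40 x 18 mm; 160 g in all. Origin: centre of the plinth's underside; x along the plinth to the car's nose, z up; the car's top is 42 mm above the origin. The plinth's sides stand 5 mm clear of the car on each side and its ends 9 mm. Silver saloon, already parked in lane 2; may be absent.
- black_car: A die-cast car 72 x 30 x 24 mm screwed on a dark wooden plinth 90 x 40 x 18 mm; 160 g in all. Origin: centre of the plinth's underside; x along the plinth to the car's nose, z up; the car's top is 42 mm above the origin. The plinth's sides stand 5 mm clear of the car on each side and its ends 9 mm. Black hatchback, already parked in lane 4; may be absent.
- brush: Paintbrush, blue handle 122 mm long and 10 mm thick, lying level in the rest; 160 mm overall, 50 g. Origin: on the handle's axis at the place to grip; x points to the bristles: handle from -70 to +52 mm, ferrule 8 mm thick to +70, tip at +90 mm.
- brush_tip (a point): Tip of the bristles, 90 mm from the brush's origin along its x. The bristles are soft: they spring back along the brush by up to 8 mm at 0.2 N per mm.
- brush_rest: White ceramic brush rest, fixed: base 96 (x) x 46 (y) x 6 mm with two flared cradles 8 mm thick at x = +38 and -38 mm. Origin: centre of its underside; x along the brush it holds, z up. Cradle floors are 30 mm high and 14 mm wide, flaring to about 33 mm at the top, 45 mm high; the brush's axis lies 35 mm up. Between the cradles 68 mm are free for the fingers, down to the base.
- paint_pot: Red open paint pot, round, 54 mm across, 36 mm high, mouth 45 mm wide inside, floor 4 mm thick; loose, 120 g. Origin: centre of its underside, z up.
- paint_pot_rim (a point): Centre of the paint pot's mouth, at the rim's height, 36 mm up.
- water_cup: White open rinsing cup, round, 72 mm across at the rim, 60 mm high, wall and floor about 4 mm, narrower at the foot; loose, 300 g. Origin: centre of its underside, z up.
- water_cup_rim (a point): Centre of the cup's mouth, 60 mm up.
- teal_bottle: Blue dropper bottle, 25 mm across, 76 mm high; leave alone. Origin: centre of its underside.
- orange_bottle: Orange dropper bottle, 25 mm across, 76 mm high; leave alone. Origin: centre of its underside.
- ochre_bottle: Yellow dropper bottle with white cap, 25 mm across, 76 mm high; leave alone. Origin: centre of its underside.
- painting_handle: Cork painting handle with a small figure on it, 34 mm across, 93 mm high; leave alone. Origin: centre of its underside.
- parts_tin: Open dark steel tin of figure parts, 85 x 60 x 18 mm; leave alone. Origin: centre of its underside.
- tweezers: Steel tweezers lying flat, 120 x 10 x 6 mm; leave alone. Origin: centre of the underside, x along them.
There are look-alikes about, which are no part of the job. What is shaped like the green_car but purple is not meant. What is shaped like the red_car but turquoise is not meant.

How it is judged (in metres and radians):
On the way, in this order (a step that is already met when the one before it is completed fails the run):
1. the brush tip is dipped in the red paint pot, at least 8 mm below the rim (horizontal distance between brush_tip and paint_pot_rim below 0.0225 m and z of brush_tip in the frame of paint_pot_rim below -0.008 m), for 0.2 s.
2. the brush tip touches the grey patch on the red car's roof (x of brush_tip in the frame of roof_patch between -0.015 and 0.015 m and y of brush_tip in the frame of roof_patch between -0.011 and 0.011 m and z of brush_tip in the frame of roof_patch below 0.004 m and contact force between brush and red_car above 0.05 N), for 0.1 s.
3. the brush tip is rinsed in the white water cup, at least 12 mm below the rim (horizontal distance between brush_tip and water_cup_rim below 0.033 m and z of brush_tip in the frame of water_cup_rim below -0.012 m), for 0.2 s.
4. the brush lies in its rest again, let go (x of brush in the frame of brush_rest between -0.02 and 0.02 m and y of brush in the frame of brush_rest between -0.008 and 0.008 m and z of brush in the frame of brush_rest between 0.029 and 0.041 m and angle between the x axis of brush and the x axis of brush_rest, either way round below 0.12 rad and contact force between the fingers and brush below 0.05 N), for 0.3 s.
5. every car from the mat is home in a lane (x of red_car in the frame of garage between 0.043 and 0.055 m and y of red_car in the frame of garage between -0.115 and 0.115 m and z of red_car in the frame of garage between 0.002 and 0.01 m and angle between each of red_car, blue_car, yellow_car, green_car's own z axis and vertical below 0.1 rad and x of blue_car in the frame of garage between 0.043 and 0.055 m and y of blue_car in the frame of garage between -0.115 and 0.115 m and z of blue_car in the frame of garage between 0.002 and 0.01 m and x of yellow_car in the frame of garage between 0.043 and 0.055 m and y of yellow_car in the frame of garage between -0.115 and 0.115 m and z of yellow_car in the frame of garage between 0.002 and 0.01 m and x of green_car in the frame of garage between 0.043 and 0.055 m and y of green_car in the frame of garage between -0.115 and 0.115 m and z of green_car in the frame of garage between 0.002 and 0.01 m), for 0.2 s.
At the end, for the whole second after the job is handed in: Every car from the mat stands flat in a lane of the garage, its plinth within 6 mm of the back wall, at rest; the brush lies in both cradles of its rest (within 20 mm along it), either way round; both pots stand upright (all of step 4 and all of step 5 and linear speed of each of red_car, blue_car, yellow_car, green_car below 0.02 m/s and angle between each of paint_pot, water_cup's own z axis and vertical below 0.2 rad); the robot touches nothing.
It fails at once if a pot is tipped (angle between any of paint_pot, water_cup's own z axis and vertical above 0.5 rad).
It fails at once if the brush is pressed hard on the red car (over 10 N) (contact force between brush and red_car above 10 N).
It fails at once if the car already parked is moved by more than 20 mm (distance of any of silver_car, black_car from where it was at the start of the episode above 0.02 m).
It fails at once if something else on the bench is moved by more than 40 mm (distance of any of teal_bottle, orange_bottle, ochre_bottle, painting_handle, parts_tin, tweezers from where it was at the start of the episode above 0.04 m).
Of silver_car, black_car only 1 to 1 are there at a start; the rules pass over those that are not, and their reading is None.
Of blue_car, yellow_car, green_car only 2 to 3 are there at a start; the rules pass over those that are not, and their reading is None.
At some moment in a run one of red_car, blue_car, yellow_car, green_car may be knocked a few centimetres aside while the robot is not near it.
It also fails if it takes over 210 s, if anything falls off the work surface, if the arm or the gripper's body presses on something with over 40 N, if the wrist force passes 120 N, or if a joint passes its speed limit or range.

## Working session

There is one attempt and no reset: what is moved stays moved. The work goes in short steps, Python scripts to look and compute and a tool call to move; the robot and the scene stay as the last step left them, time stands still between calls to the robot, and variables do not carry over. Pictures are saved under pics/ and viewed, about 12 in all and at most 16, crops included, and the job is handed in when it is done.

Besides the shell and the picture viewer there is one more tool, called after "Emit:" as a command line: name --argument value ..., lists and objects as JSON in quotes. send_rows: Moves the arm, as the interface text tells. Its arguments: {"type":"object","properties":{"plan":{"type":"array","items":{"type":"array"}},"squeeze":{"type":"number"}},"required":["plan"]}

```bash
mkdir -p pics; ls; cat > h.py <<'E'
import numpy as np, cv2
from workcell import manip, vision, workorder, recognise, trace
def info(n):
    i=vision.camera_info(n)
    return i
def wpts(n,depth,obs=None):
    i=vision.camera_info(n)
    v,u=np.mgrid[0:480,0:640]
    P=np.stack([(u-i["cx"])/i["fx"]*depth,(v-i["cy"])/i["fy"]*depth,depth],-1)
    if n=="wrist":
        M=np.array(i["mount"]);T=np.eye(4);T[:3,:3]=obs["tool_rot"];T[:3,3]=obs["ee_pos"];W=T@M
    else: W=np.linalg.inv(np.array(i["camera_from_world"]))
    return P@W[:3,:3].T+W[:3,3]
E
python3 - <<'E'
from h import *
o=manip.get_obs();print(o)
for n in("top","scene"):
    p,d=vision.camera(n);cv2.imwrite(f"pics/{n}0.png",p);np.savez(f"{n}0.npz",p=p,d=d)
    i=vision.camera_info(n);print(n,i)
    for q in "garage red_car blue_car yellow_car green_car silver_car black_car brush brush_rest paint_pot water_cup teal_bottle orange_bottle ochre_bottle painting_handle parts_tin tweezers roof_patch brush_tip".split():
        if n=="scene" and q not in("brush","brush_rest","red_car"):continue
        r=recognise(q,n)
        print(q,[(round(a["conf"],2),np.round(a["position"],3).tolist()) for a in r[:3]])
print(vision.camera_info("wrist"))
E
```

```text
pics
{'t': 0.0, 'joints': array([-8.25269100e+01,  1.58770554e+01, -1.59789268e+00,  7.26497051e+01,
        1.21877652e-03,  8.40739069e+01]), 'joint_velocities': array([-0.05630729, -0.00563621, -0.04056382, -0.05802476, -0.01714883,
       -0.02609124]), 'joint_efforts': array([-6.26719866e-04, -4.45499539e+01,  2.95206124e+01,  1.62019674e-02,
       -1.33175386e-04,  1.44287850e-05]), 'ee_pos': array([ 0.14471122, -0.60722383,  0.23017231]), 'tool_rot': array([[ 9.72779219e-01,  2.31733730e-01, -2.61869378e-04],
       [ 2.31733747e-01, -9.72776853e-01,  2.15989233e-03],
       [ 2.45779435e-04, -2.16178234e-03, -9.99997633e-01]]), 'contact_force': array([ 0.19978897, -0.38027212, -0.06186233]), 'ft_torque': array([-0.02442421,  0.03431561, -0.05839341]), 'finger_gap': 0.08532346487149944}
top {'fx': 461.36513600221116, 'fy': 461.36513600221116, 'cx': 313.7226619468533, 'cy': 234.19385907432263, 'camera_from_world': array([[ 0.02514453, -0.99936596, -0.02520792, -0.04441302],
       [-0.99441185, -0.02241772, -0.10316254,  0.52627791],
       [ 0.10253203,  0.02766103, -0.994345
[... 1456 characters left out ...]
11],
       [ 0.        ,  0.        ,  0.        ,  1.        ]])}
red_car [(0.95, [0.62, -0.233, 0.028]), (0.89, [0.35, -0.269, 0.027]), (0.61, [0.363, -0.144, 0.004])]
brush [(0.7, [0.551, 0.226, 0.038])]
brush_rest [(0.9, [0.56, 0.22, 0.007])]
{'fx': 347.6819885045067, 'fy': 347.6819885045067, 'cx': 317.8838890759591, 'cy': 234.91314445130766, 'mount': array([[-9.35251710e-04, -9.59578196e-01, -2.81440598e-01,
         7.20150865e-02],
       [ 9.99999236e-01, -1.12504286e-03,  5.12774637e-04,
         8.69243055e-05],
       [-8.08680096e-04, -2.81439903e-01,  9.59578515e-01,
        -1.42935944e-01],
       [ 0.00000000e+00,  0.00000000e+00,  0.00000000e+00,
         1.00000000e+00]])}
```

View pics/top0.png

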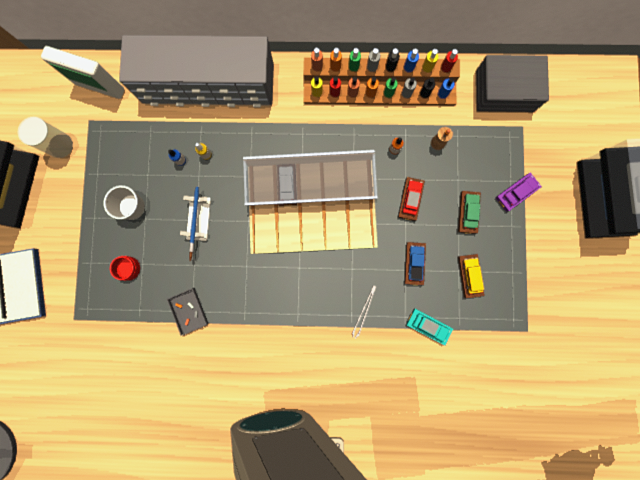

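View pics/scene0.png

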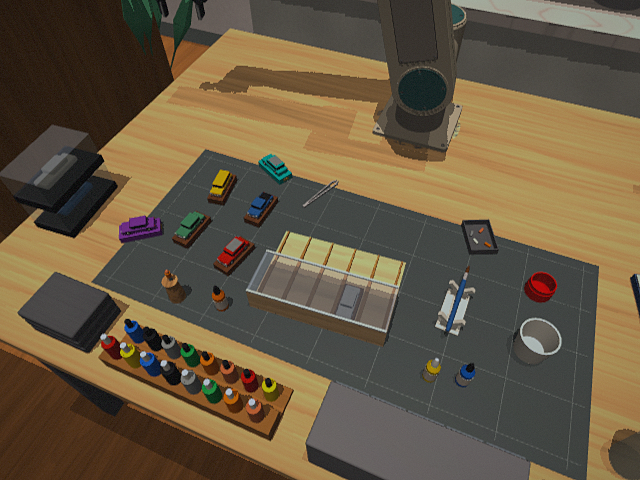

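The top view shows red at (412,198), blue at (416,263), green at (469,212) and yellow at (472,275). The silver car is in lane 2 at (287,182), the brush at (193,222) with its tip towards the robot, the pot at (124,268) and the cup at (124,204).

Things that could be mistaken:
- **Red car:** the turquoise one at (429,327) has the same shape with a grey patch. I choose the red at (412,198).
- **Green car:** the purple one at (519,191). I choose the green at (469,212).
- **Brush:** the tweezers at (364,312).

```bash
cat >> h.py <<'E'
def hsvmask(p,lo,hi):
    return cv2.inRange(cv2.cvtColor(p,cv2.COLOR_BGR2HSV),np.array(lo),np.array(hi))>0
def rect(P):
    (c,s,a)=cv2.minAreaRect((P[:,:2]*1000).astype(np.float32))
    if s[0]<s[1]: s=(s[1],s[0]);a+=90
    a=(a+90)%180-90
    return np.round(c,1).tolist(),np.round(s,1).tolist(),round(a,1)
def car_pose(cam,name,near,obs=None,pd=None):
    """plinth+car points around `near` above the mat"""
    p,d=pd if pd is not None else vision.camera(cam)
    W=wpts(cam,d,obs)
    m=(np.hypot(W[...,0]-near[0],W[...,1]-near[1])<0.062)&(d>0)&(W[...,2]>0.012)&(W[...,2]<0.06)
    n,l,st,ce=cv2.connectedComponentsWithStats(m.astype(np.uint8))
    k=1+np.argmax(st[1:,4]); m=l==k
    hi=W[m&(W[...,2]>0.034)]
    return rect(W[m]),len(W[m]),rect(hi),round(float(np.percentile(W[m][:,2],98)),4)
E
python3 - <<'E'
from h import *
z=np.load("top0.npz");p,d=z["p"],z["d"];W=wpts("top",d)
cv2.imwrite("pics/crop1.png",np.hstack([cv2.resize(p[160:300,380:520],None,fx=2.8,fy=2.8,interpolation=2),cv2.resize(p[160:300,110:250],None,fx=2.8,fy=2.8,interpolation=2)]))
for n,c in dict(red=(.606,-.232),blue=(.472,-.242),yellow=(.443,-.358),green=(.576,-.359)).items(): print(n,car_pose("top",n,c,pd=(p,d)))
def box(x0,x1,y0,y1,z0,z1): return (W[...,0]>x0)&(W[...,0]<x1)&(W[...,1]>y0)&(W[...,1]<y1)&(W[...,2]>z0)&(W[...,2]<z1)&(d>0)
b=box(.4,.66,.17,.27,.030,.06);hs=cv2.cvtColor(p,cv2.COLOR_BGR2HSV)
blue=b&(hs[...,0]>90)&(hs[...,0]<125)&(hs[...,1]>120)
P=W[blue];print("brush blue",rect(P),P[:,2].mean(),len(P));P=W[b];print("all high",rect(P))
for pt in sorted(P.tolist())[:8]:print(np.round(pt,3))
r=box(.4,.66,.15,.29,.002,.05)&(hs[...,1]<50)&(hs[...,2]>150);print("rest",rect(W[r]))
for n,bb in dict(pot=(.38,.52,.3,.45,.028,.05),cup=(.5,.68,.3,.47,.05,.08)).items():
    P=W[box(*bb)];print(n,rect(P),np.median(P[:,2]))
g=box(.45,.62,-.2,.16,.002,.02)&(hs[...,0]<30)&(hs[...,1]>60)&(hs[...,2]>150);print("apron",rect(W[g]),np.median(W[g][:,2]))
g=box(.45,.8,-.2,.16,.053,.075);print("roof",rect(W[g]))
s=box(.55,.72,0,.05,.02,.05);print("silver",rect(W[s]))
t=box(.3,.45,-.2,-.1,.003,.03);print("tweez",rect(W[t]))
print(np.median(W[box(.3,.5,-.1,.1,-.03,.03)][:,2]))
E
```

```text
red (([610.6, -240.4], [90.6, 40.3], -11.5), 775, ([610.0, -240.3], [64.8, 26.6], -11.6), 0.0443)
blue (([471.0, -249.3], [90.1, 40.7], -2.5), 804, ([466.3, -248.8], [45.9, 25.5], 0.6), 0.0439)
yellow (([447.0, -367.0], [90.1, 40.8], 7.9), 843, ([445.7, -368.0], [59.4, 29.1], 8.6), 0.0449)
green (([584.0, -364.8], [90.8, 41.5], -4.3), 808, ([582.3, -365.3], [61.7, 27.0], -2.4), 0.044)
brush blue ([563.0, 223.8], [118.7, 7.7], -2.6) 0.03913957239197994 177
all high ([543.8, 226.2], [157.3, 50.4], -2.2)
[0.465 0.23  0.037]
[0.465 0.228 0.038]
[0.467 0.231 0.037]
[0.467 0.228 0.038]
[0.469 0.23  0.039]
[0.469 0.228 0.04 ]
[0.47  0.227 0.036]
[0.472 0.231 0.038]
rest ([555.7, 224.3], [194.0, 61.1], 7.4)
pot ([445.6, 375.3], [50.8, 50.6], 69.4) 0.034665339730186207
cup ([582.4, 375.9], [70.2, 70.0], 85.6) 0.05883450983208216
apron ([543.3, -27.9], [277.8, 98.9], -85.8) 0.006506603466291727
roof ([645.7, -44.5], [330.3, 120.7], -82.0)
silver ([591.8, 27.7], [39.0, 4.4], -87.1)
tweez ([376.1, -149.9], [146.6, 99.1], -0.4)
0.0007231882134850487
```

View pics/crop1.png

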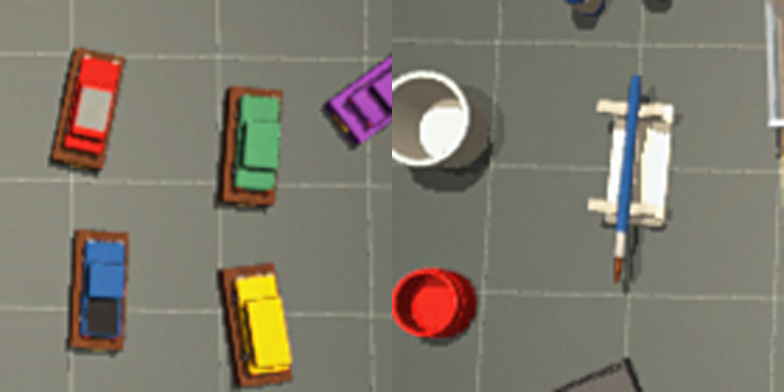

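The crop confirms both choices: the red car with the grey patch at left (93,110), and the brush with its bristles towards the robot at right (620,268). Moving towards the brush now.

Emit:
send_rows --plan '[[[0, 0, 0.02], [0.23, 0.47, 0], 85], [[0, 0, 0.04], [0.46, 0.94, 0], 85]]'

```text
t: 1.45
ee_pos: [0.1818, -0.5322, 0.2312]
tool_rot: [[0.883, 0.469, 0.0], [0.469, -0.883, 0.0], [0.0, -0.0, -1.0]]
contact_force: [0.4, 0.6, -0.2]
finger_gap: 0.085
```

Emit:
send_rows --plan '[[[0, 0, 0.02], [0.23, 0.47, 0], 85], [[0, 0, 0.04], [0.46, 0.94, 0], 85]]'

```text
t: 1.7
ee_pos: [0.2189, -0.4564, 0.2314]
tool_rot: [[0.738, 0.675, 0.0], [0.675, -0.738, -0.0], [0.0, 0.0, -1.0]]
contact_force: [-0.1, 0.0, 0.4]
finger_gap: 0.0848
```

Emit:
send_rows --plan '[[[0, 0, 0.02], [0.23, 0.47, 0], 85], [[0, 0, 0.04], [0.46, 0.94, 0], 85]]'

```text
t: 1.95
ee_pos: [0.2557, -0.3812, 0.2315]
tool_rot: [[0.547, 0.837, 0.0], [0.837, -0.547, -0.0], [-0.0, 0.001, -1.0]]
contact_force: [0.6, 0.2, 0.3]
finger_gap: 0.0852
```

Emit:
send_rows --plan '[[[0, 0, 0.021], [0.233, 0.472, 0], 85], [[0, 0, 0.042], [0.466, 0.945, 0], 85]]'

```text
t: 2.2
ee_pos: [0.2929, -0.3056, 0.2315]
tool_rot: [[0.31, 0.951, 0.001], [0.951, -0.31, -0.001], [-0.0, 0.001, -1.0]]
contact_force: [0.4, 0.3, -0.4]
finger_gap: 0.0847
```

Emit:
send_rows --plan '[[[0, 0, 0.021], [0.233, 0.472, 0], 85], [[0, 0, 0.042], [0.466, 0.945, 0], 85]]'

```text
t: 2.45
ee_pos: [0.3302, -0.23, 0.2316]
tool_rot: [[0.051, 0.999, 0.001], [0.999, -0.051, -0.001], [-0.001, 0.001, -1.0]]
contact_force: [0.6, 0.3, -0.3]
finger_gap: 0.0851
```

Emit:
send_rows --plan '[[[0, 0, 0.021], [0.233, 0.472, 0], 85], [[0, 0, 0.042], [0.466, 0.945, 0], 85]]'

```text
t: 2.7
ee_pos: [0.3676, -0.1544, 0.2316]
tool_rot: [[-0.211, 0.977, 0.001], [0.977, 0.211, -0.001], [-0.001, 0.001, -1.0]]
contact_force: [-1.1, 0.6, -0.7]
finger_gap: 0.0851
```

Emit:
send_rows --plan '[[[0, 0, 0.021], [0.233, 0.472, 0], 85], [[0, 0, 0.042], [0.466, 0.945, 0], 85]]'

```text
t: 2.95
ee_pos: [0.4049, -0.0787, 0.2316]
tool_rot: [[-0.459, 0.888, 0.001], [0.888, 0.459, -0.0], [-0.001, 0.001, -1.0]]
contact_force: [0.3, -0.3, -0.5]
finger_gap: 0.0844
```

Emit:
send_rows --plan '[[[0, 0, 0.021], [0.233, 0.472, 0], 85], [[0, 0, 0.042], [0.466, 0.945, 0], 85]]'

```text
t: 3.2
ee_pos: [0.4422, -0.0031, 0.2316]
tool_rot: [[-0.675, 0.738, 0.001], [0.738, 0.675, -0.0], [-0.001, 0.0, -1.0]]
contact_force: [0.7, -0.9, 0.6]
finger_gap: 0.0848
```

Emit:
send_rows --plan '[[[0, 0, 0.021], [0.233, 0.472, 0], 85], [[0, 0, 0.042], [0.466, 0.945, 0], 85]]'

```text
t: 3.45
ee_pos: [0.4795, 0.0726, 0.2316]
tool_rot: [[-0.844, 0.536, 0.001], [0.536, 0.844, -0.0], [-0.001, 0.0, -1.0]]
contact_force: [0.7, -0.8, 0.2]
finger_gap: 0.0849
```

Emit:
send_rows --plan '[[[0, 0, 0.021], [0.233, 0.472, 0], 85], [[0, 0, 0.042], [0.466, 0.945, 0], 85]]'

```text
t: 3.7
ee_pos: [0.5167, 0.1482, 0.2315]
tool_rot: [[-0.955, 0.297, 0.001], [0.297, 0.955, -0.0], [-0.001, 0.0, -1.0]]
contact_force: [0.7, -0.6, -0.6]
finger_gap: 0.0853
```

Emit:
send_rows --plan '[[[0, 0, 0.021], [0.233, 0.472, 0], 85], [[0, 0, 0.042], [0.466, 0.945, 0], 85], [[0, 0, 0.042], [0.466, 0.945, 0], 85]]'

```text
t: 4.08
ee_pos: [0.5545, 0.2247, 0.2311]
tool_rot: [[-0.999, 0.04, 0.001], [0.04, 0.999, 0.001], [-0.001, 0.001, -1.0]]
contact_force: [-0.7, 0.4, 0.1]
finger_gap: 0.085
```

```bash
python3 - <<'E'
from h import *
o=manip.get_obs();p,d=vision.camera("wrist");W=wpts("wrist",d,o);cv2.imwrite("pics/w1.png",p)
hs=cv2.cvtColor(p,cv2.COLOR_BGR2HSV)
b=(d>0)&(W[...,2]>.028)&(W[...,2]<.055)&(np.abs(W[...,1]-.224)<.03)&(W[...,0]>.4)&(W[...,0]<.68)
m=b&(hs[...,0]>90)&(hs[...,0]<125)&(hs[...,1]>120)
print(o["t"],o["ee_pos"],"handle",rect(W[m]),m.sum(),np.percentile(W[m][:,2],[50,95]))
w=(d>0)&(W[...,2]>.002)&(W[...,2]<.05)&(hs[...,1]<60)&(hs[...,2]>140)&(np.abs(W[...,1]-.224)<.05)&(np.abs(W[...,0]-.55)<.1)
print("rest",rect(W[w]),w.sum())
E
```

```text
4.075 [0.55448997 0.2246508  0.23105944] handle ([562.5, 225.7], [119.8, 8.7], -2.5) 946 [0.03937833 0.04104749]
rest ([544.8, 226.6], [180.6, 93.3], 0.5) 2895
```

View pics/w1.png

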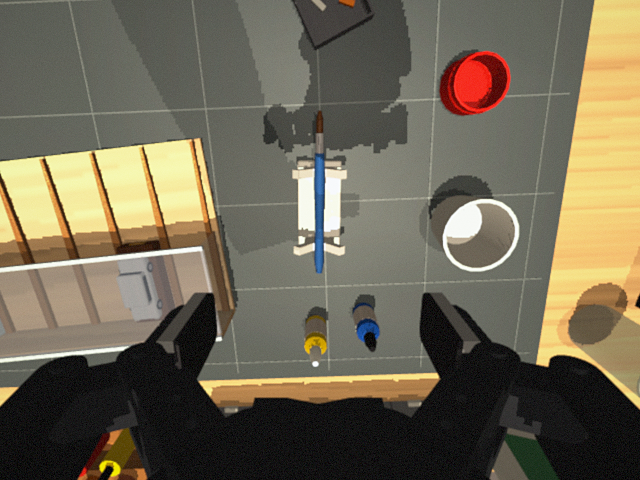

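The wrist view shows the brush vertical at (319,195), centred between the fingers, with the rest gap clear. Descending and gripping.

Emit:
send_rows --plan '[[[0, 0, 0], [0, 0.01, -0.5], 85], [[0, 0, 0], [0, 0.015, -1], 85]]'

```text
t: 4.38
ee_pos: [0.5536, 0.2228, 0.1513]
tool_rot: [[-0.999, 0.044, 0.002], [0.044, 0.999, 0.0], [-0.002, 0.0, -1.0]]
contact_force: [-0.4, 0.2, -1.0]
finger_gap: 0.0847
```

Emit:
send_rows --plan '[[[0, 0, 0], [0, 0, -0.4], 60], [[0, 0, 0], [0, 0, -0.8], 60], [[0, 0, 0], [0, 0, -1], 60]]'

```text
t: 4.75
ee_pos: [0.5516, 0.2221, 0.0696]
tool_rot: [[-0.999, 0.044, -0.003], [0.044, 0.999, -0.001], [0.003, -0.001, -1.0]]
contact_force: [-0.5, -0.5, -1.1]
finger_gap: 0.0599
```

Emit:
send_rows --plan '[[[0, 0, 0], [0, 0, -0.25], 50], [[0, 0, 0], [0, 0, -0.5], 40], [[0, 0, 0], [0, 0, -0.68], 40], [[0, 0, 0], [0, 0, -0.68], 25]]'

```text
t: 5.25
ee_pos: [0.5525, 0.223, 0.0162]
tool_rot: [[-0.999, 0.043, -0.002], [0.043, 0.999, -0.001], [0.002, -0.001, -1.0]]
contact_force: [1.0, 0.1, 0.1]
finger_gap: 0.0251
```

Emit:
send_rows --plan '[[[0, 0, 0], [0, 0, 0], 0], [[0, 0, 0], [0, 0, 0], 0], [[0, 0, 0], [0, 0, 0], 0], [[0, 0, 0], [0, 0, 0], 0], [[0, 0, 0], [0, 0, 0], 0]]' --squeeze 50

```text
t: 5.88
ee_pos: [0.5542, 0.2242, 0.0177]
tool_rot: [[-0.999, 0.042, 0.002], [0.042, 0.999, 0.001], [-0.002, 0.001, -1.0]]
contact_force: [0.1, 2.5, 3.8]
finger_gap: 0.009
```

Emit:
send_rows --plan '[[[0, 0, 0], [0, 0, 0.2], 0], [[0, 0, 0], [0, 0, 0.6], 0], [[0, 0, 0], [0, 0, 1], 0]]'

```text
t: 6.25
ee_pos: [0.5527, 0.2226, 0.0978]
tool_rot: [[-0.999, 0.043, -0.001], [0.043, 0.999, -0.002], [0.001, -0.002, -1.0]]
contact_force: [-0.1, -0.4, 0.3]
finger_gap: 0.0088
```

Emit:
send_rows --plan '[[[0, 0, 0], [0, 0, 0.5], 0], [[0, 0, 0], [0, 0, 1], 0]]'

```text
t: 6.5
ee_pos: [0.5527, 0.2226, 0.1784]
tool_rot: [[-0.999, 0.043, -0.001], [0.043, 0.999, -0.002], [0.001, -0.002, -1.0]]
contact_force: [0.6, 0.2, -1.1]
finger_gap: 0.0086
```

Emit:
send_rows --plan '[[[-0.0011, -0.025, 0], [-0.09, 0.2, 0], 0], [[-0.0022, -0.05, 0], [-0.18, 0.4, 0], 0], [[-0.0033, -0.075, 0], [-0.27, 0.6, 0], 0], [[-0.0044, -0.1, 0], [-0.36, 0.8, 0], 0], [[-0.0055, -0.125, 0], [-0.44, 1, 0], 0]]'

```text
t: 7.12
ee_pos: [0.5176, 0.3031, 0.1784]
tool_rot: [[-0.702, 0.044, 0.711], [0.031, 0.999, -0.032], [-0.712, -0.001, -0.702]]
contact_force: [0.9, 0.2, -1.2]
finger_gap: 0.0086
```

Emit:
send_rows --plan '[[[0, 0, 0], [0, 0.4, 0], 0], [[0, 0, 0], [0, 0.85, 0], 0], [[0, 0, 0], [0, 0.85, 0], 0]]'

```text
t: 7.5
ee_pos: [0.5185, 0.3734, 0.1779]
tool_rot: [[-0.705, 0.041, 0.708], [0.029, 0.999, -0.03], [-0.708, -0.001, -0.706]]
contact_force: [1.3, 0.2, -0.9]
finger_gap: 0.0088
```

```bash
python3 - <<'E'
from h import *
o=manip.get_obs();p,d=vision.camera("wrist");print(o["t"],o["ee_pos"],o["tool_rot"],o["finger_gap"],o["joints"])
cv2.imwrite("pics/w2.png",p);W=wpts("wrist",d,o)
p2,d2=vision.camera("top");T=wpts("top",d2);cv2.imwrite("pics/t2.png",cv2.resize(p2[150:350,80:300],None,fx=2.7,fy=2.7))
X=o["tool_rot"][:,0];Z=o["tool_rot"][:,2];tip=o["ee_pos"]-.019*Z+.0905*X;print("tip pred",tip)
for n,V,dd in(("w",W,d),("t",T,d2)):
    m=(np.linalg.norm(V-tip,axis=2)<.03)&(dd>0);print(n,m.sum(), V[m].mean(0) if m.any() else 0)
    if m.any(): 
        s=V[m]@X; k=np.argsort(s)[-6:];print("end",V[m][k].mean(0))
m=(T[...,2]>.028)&(T[...,2]<.045)&(np.hypot(T[...,0]-.4456,T[...,1]-.3753)<.04)&(d2>0);print("pot",rect(T[m]))
E
```

```text
7.5 [0.51850528 0.37336602 0.17793722] [[-7.05166360e-01  4.14661581e-02  7.07828343e-01]
 [ 2.86364941e-02  9.99139515e-01 -3.00030156e-02]
 [-7.08463377e-01 -8.87395131e-04 -7.05747020e-01]] 0.008808311297498407 [ 43.22322316   5.18207682 -35.50161094  14.2579835  -30.4385436
  35.75579279]
tip pred [0.44123899 0.37652768 0.12723048]
w 1759 [0.45207389 0.37587527 0.13915088]
end [0.44210698 0.37604305 0.12660618]
t 3 [0.44389747 0.37497077 0.13099783]
end [0.44389747 0.37497077 0.13099783]
pot ([446.2, 374.6], [52.4, 49.2], -88.6)
```

View pics/t2.png

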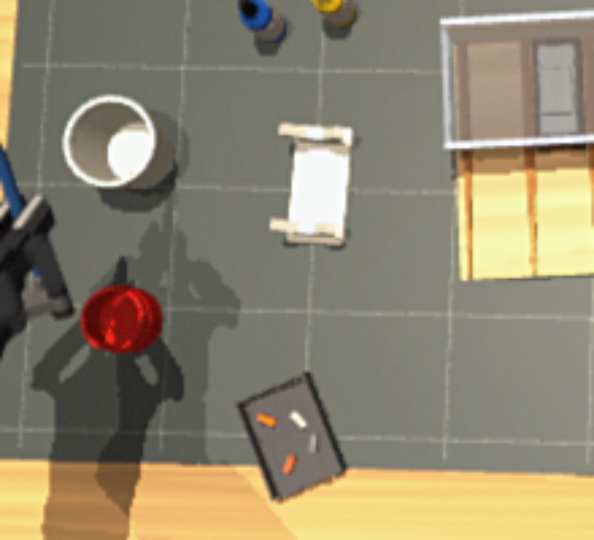

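The tip prediction agrees with the wrist depth to within 1 mm, and it is over the pot's mouth. Dipping.

Emit:
send_rows --plan '[[[0, 0, 0], [0, -0.02, -0.4], 0], [[0, 0, 0], [0, -0.02, -0.8], 0], [[0, 0, 0], [0, -0.02, -1], 0]]'

```text
t: 7.98
ee_pos: [0.5169, 0.3669, 0.0944]
tool_rot: [[-0.708, 0.045, 0.704], [0.028, 0.999, -0.035], [-0.705, -0.005, -0.709]]
contact_force: [-0.4, 0.5, -0.0]
finger_gap: 0.0091
```

Emit:
send_rows --plan '[[[0, 0, 0], [0, 0, -0.15], 0], [[0, 0, 0], [0, 0, -0.3], 0], [[0, 0, 0], [0, 0, -0.3], 0], [[0, 0, 0], [0, 0, -0.3], 0], [[0, 0, 0], [0, 0, -0.3], 0]]'

```text
t: 8.6
ee_pos: [0.5187, 0.3705, 0.0739]
tool_rot: [[-0.705, 0.043, 0.708], [0.031, 0.999, -0.03], [-0.709, 0.0, -0.706]]
contact_force: [0.6, -0.2, -1.5]
finger_gap: 0.0088
```

```bash
python3 - <<'E'
from h import *
o=manip.get_obs()
X=o["tool_rot"][:,0];Z=o["tool_rot"][:,2];print(o["t"],"tip",o["ee_pos"]-.019*Z+.0905*X)
p2,d2=vision.camera("top");T=wpts("top",d2)
for q in("water_cup",):
    m=(T[...,2]>.05)&(T[...,2]<.066)&(np.hypot(T[...,0]-.582,T[...,1]-.376)<.05)&(d2>0);print(rect(T[m]))
for n,c in dict(red=(.61,-.24),blue=(.471,-.249),yellow=(.447,-.367),green=(.584,-.365)).items(): print(n,car_pose("top",n,c,pd=(p2,d2)))
E
```

```text
8.6 tip [0.44147892 0.37388499 0.0231738 ]
([583.4, 375.9], [71.5, 68.3], 40.4)
red (([610.8, -240.7], [91.1, 40.7], -11.1), 779, ([609.9, -240.0], [65.1, 26.5], -10.8), 0.0447)
blue (([471.0, -249.0], [90.1, 40.7], -2.9), 809, ([468.2, -248.2], [61.0, 26.2], -6.2), 0.0441)
yellow (([446.8, -367.4], [90.3, 41.3], 8.8), 838, ([444.3, -368.0], [62.8, 27.7], 8.8), 0.0448)
green (([584.1, -365.1], [91.0, 41.2], -4.6), 808, ([585.1, -364.8], [64.2, 26.8], -1.3), 0.0439)
```

Emit:
send_rows --plan '[[[0, 0, 0], [0, 0, 0.1], 0], [[0, 0, 0], [0, 0, 0.5], 0], [[0, 0, 0], [0, 0, 1], 0]]'

```text
t: 9.02
ee_pos: [0.5176, 0.3695, 0.1532]
tool_rot: [[-0.707, 0.043, 0.706], [0.029, 0.999, -0.032], [-0.707, -0.002, -0.708]]
contact_force: [0.3, -0.1, -0.7]
finger_gap: 0.0091
```

The dip is done: the tip was 13 mm below the rim for about 0.4 s. Carrying the brush to the red car.

Emit:
send_rows --plan '[[[0, 0, 0], [0.13, -0.48, 0.2], 0], [[0, 0, 0], [0.264, -0.958, 0.25], 0]]'

```text
t: 9.28
ee_pos: [0.5408, 0.294, 0.1767]
tool_rot: [[-0.703, 0.042, 0.71], [0.031, 0.999, -0.028], [-0.711, 0.002, -0.703]]
contact_force: [0.1, -0.7, -0.4]
finger_gap: 0.0088
```

Emit:
send_rows --plan '[[[0, 0, 0], [0.13, -0.48, 0], 0], [[0, 0, 0], [0.264, -0.958, 0], 0]]'

```text
t: 9.52
ee_pos: [0.5608, 0.2157, 0.1742]
tool_rot: [[-0.705, 0.043, 0.708], [0.03, 0.999, -0.031], [-0.709, -0.0, -0.705]]
contact_force: [0.7, -0.3, 0.2]
finger_gap: 0.0093
```

Emit:
send_rows --plan '[[[0, 0, 0], [0.13, -0.48, 0], 0], [[0, 0, 0], [0.264, -0.958, 0], 0]]'

```text
t: 9.78
ee_pos: [0.5818, 0.1389, 0.174]
tool_rot: [[-0.705, 0.043, 0.708], [0.03, 0.999, -0.031], [-0.709, -0.001, -0.706]]
contact_force: [0.3, -0.3, 0.1]
finger_gap: 0.0092
```

Emit:
send_rows --plan '[[[0, 0, 0], [0.13, -0.48, 0], 0], [[0, 0, 0], [0.264, -0.958, 0], 0]]'

```text
t: 10.02
ee_pos: [0.6029, 0.0621, 0.174]
tool_rot: [[-0.705, 0.043, 0.708], [0.03, 0.999, -0.031], [-0.709, -0.001, -0.706]]
contact_force: [0.0, 0.3, -0.5]
finger_gap: 0.009
```

Emit:
send_rows --plan '[[[0, 0, 0], [0.13, -0.48, 0], 0], [[0, 0, 0], [0.264, -0.958, 0], 0]]'

```text
t: 10.28
ee_pos: [0.6241, -0.0146, 0.174]
tool_rot: [[-0.705, 0.043, 0.708], [0.03, 0.999, -0.032], [-0.709, -0.001, -0.706]]
contact_force: [0.6, -0.2, -0.1]
finger_gap: 0.0094
```

Emit:
send_rows --plan '[[[0, 0, 0], [0.13, -0.48, 0], 0], [[0, 0, 0], [0.264, -0.958, 0], 0]]'

```text
t: 10.52
ee_pos: [0.6452, -0.0913, 0.1739]
tool_rot: [[-0.705, 0.044, 0.708], [0.03, 0.999, -0.032], [-0.708, -0.002, -0.706]]
contact_force: [-0.2, -0.3, -0.2]
finger_gap: 0.0087
```

Emit:
send_rows --plan '[[[0, 0, 0], [0.13, -0.48, 0], 0], [[0, 0, 0], [0.264, -0.958, 0], 0]]'

```text
t: 10.78
ee_pos: [0.6663, -0.168, 0.1738]
tool_rot: [[-0.705, 0.044, 0.708], [0.03, 0.999, -0.032], [-0.708, -0.002, -0.706]]
contact_force: [0.5, 0.3, -0.5]
finger_gap: 0.0093
```

Emit:
send_rows --plan '[[[0, 0, 0], [0.13, -0.48, 0], 0], [[0, 0, 0], [0.264, -0.958, 0], 0], [[0, 0, 0], [0.264, -0.958, 0], 0], [[0, 0, 0], [0.264, -0.958, 0], 0]]'

```text
t: 11.28
ee_pos: [0.6867, -0.2428, 0.1729]
tool_rot: [[-0.706, 0.043, 0.706], [0.03, 0.999, -0.031], [-0.707, -0.001, -0.707]]
contact_force: [0.4, 0.3, -0.3]
finger_gap: 0.009
```

```bash
cat > dab.py <<'E'
from h import *
o=manip.get_obs();p,d=vision.camera("wrist");W=wpts("wrist",d,o);print(o["t"],o["ee_pos"],o["tool_rot"].round(3).tolist())
cv2.imwrite("pics/dab.png",p);hs=cv2.cvtColor(p,cv2.COLOR_BGR2HSV)
X=o["tool_rot"][:,0];Z=o["tool_rot"][:,2];tip=o["ee_pos"]-.019*Z+.0905*X;print("tip pred",tip)
m=(np.linalg.norm(W-tip,axis=2)<.025)&(d>0);s=W[m]@X;print("tip seen",W[m][np.argsort(s)[-8:]].mean(0),m.sum())
def patch(n,V,dd,hs):
    g=(dd>0)&(V[...,2]>.036)&(V[...,2]<.05)&(np.hypot(V[...,0]-.61,V[...,1]+.24)<.1)&(hs[...,1]<70)&(hs[...,2]>90)
    k,l,st,ce=cv2.connectedComponentsWithStats(g.astype(np.uint8))
    if k>1:
        g=l==1+np.argmax(st[1:,4]);P=V[g];print(n,"patch",rect(P),g.sum(),"z",np.median(P[:,2]),"mean",P.mean(0))
patch("wrist",W,d,hs)
z=np.load("top0.npz");patch("top0",wpts("top",z["d"]),z["d"],cv2.cvtColor(z["p"],cv2.COLOR_BGR2HSV))
E
python3 dab.py
```

```text
11.275 [ 0.68674095 -0.24281031  0.17287865] [[-0.706, 0.043, 0.706], [0.03, 0.999, -0.031], [-0.707, -0.001, -0.707]]
tip pred [ 0.60938891 -0.23949041  0.12231295]
tip seen [ 0.61007665 -0.23958196  0.12203716] 1435
top0 patch ([606.1, -239.6], [27.3, 20.3], -11.0) 124 z 0.04226937835903044 mean [ 0.60607041 -0.23985947  0.04222402]
```

View pics/dab.png

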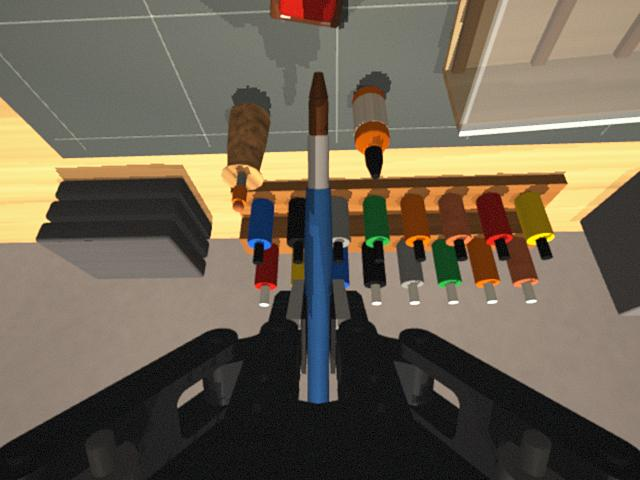

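The brush tip is at (318,75) in the wrist view, with the red car's tail ahead at (307,10). The cork handle and orange bottle are on either side, clear of the tool. Checking the car and then dabbing.

```bash
python3 - <<'E'
from h import *
p,d=vision.camera("top");print(car_pose("top","red",(.61,-.24),pd=(p,d)))
E
```

```text
(([610.3, -240.2], [90.2, 40.1], -11.3), 628, ([609.8, -240.2], [60.5, 26.6], -11.1), 0.045)
```

Emit:
send_rows --plan '[[[0, 0, 0], [-0.04, -0.01, -0.4], 0], [[0, 0, 0], [-0.04, -0.01, -0.75], 0], [[0, 0, 0], [-0.04, -0.01, -0.92], 0], [[0, 0, 0], [-0.04, -0.01, -0.92], 0]]'

```text
t: 11.88
ee_pos: [0.6832, -0.2426, 0.0979]
tool_rot: [[-0.707, 0.042, 0.705], [0.03, 0.999, -0.029], [-0.706, 0.0, -0.708]]
contact_force: [-0.1, -0.0, -0.2]
finger_gap: 0.0089
```

```bash
python3 dab.py; python3 - <<'E'
from h import *
p,d=vision.camera("scene");W=wpts("scene",d)
c=vision.camera_info("scene");q=c["camera_from_world"]@np.array([.606,-.24,.042,1]);u,v=int(c["fx"]*q[0]/q[2]+c["cx"]),int(c["fy"]*q[1]/q[2]+c["cy"]);print(u,v)
cv2.imwrite("pics/s3.png",cv2.resize(p[max(0,v-55):v+55,u-60:u+60],None,fx=5,fy=5,interpolation=2))
E
```

```text
11.875 [ 0.68317175 -0.24260349  0.09788361] [[-0.707, 0.042, 0.705], [0.03, 0.999, -0.029], [-0.706, 0.0, -0.708]]
tip pred [ 0.60574037 -0.23931247  0.0474376 ]
tip seen [ 0.593239   -0.25190952  0.0303836 ] 9528
wrist patch ([604.4, -239.7], [31.1, 22.0], -11.9) 4841 z 0.042531050874757906 mean [ 0.60220725 -0.23971889  0.0425342 ]
top0 patch ([606.1, -239.6], [27.3, 20.3], -11.0) 124 z 0.04226937835903044 mean [ 0.60607041 -0.23985947  0.04222402]
232 244
```

View pics/s3.png

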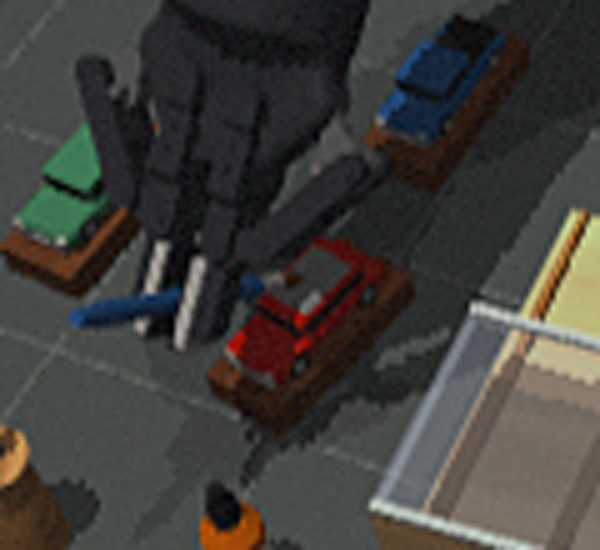

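The scene crop shows the tip (290,280) about 5 mm above the grey patch, near its middle. Pressing 8–9 mm down.

Emit:
send_rows --plan '[[[0, 0, 0], [-0.01, 0, -0.05], 0], [[0, 0, 0], [-0.01, 0, -0.08], 0], [[0, 0, 0], [-0.01, 0, -0.11], 0], [[0, 0, 0], [-0.01, 0, -0.11], 0], [[0, 0, 0], [-0.01, 0, -0.11], 0]]'

```text
t: 12.6
ee_pos: [0.6833, -0.2442, 0.0909]
tool_rot: [[-0.706, 0.043, 0.707], [0.03, 0.999, -0.032], [-0.708, -0.001, -0.706]]
contact_force: [-1.8, 0.1, 2.3]
finger_gap: 0.0089
```

```bash
python3 dab.py;python3 -c "
from h import *
p,d=vision.camera('wrist');cv2.imwrite('pics/w4.png',cv2.resize(p[0:200,200:440],None,fx=3,fy=3))
for i in range(4):
    print(manip.get_obs()['contact_force'].round(2));vision.camera('top')"
```

```text
12.6 [ 0.68334411 -0.24422052  0.09089297] [[-0.706, 0.043, 0.707], [0.03, 0.999, -0.032], [-0.708, -0.001, -0.706]]
tip pred [ 0.60604975 -0.24094276  0.04023641]
tip seen [ 0.59040691 -0.25172743  0.02891621] 10902
wrist patch ([604.7, -239.7], [31.3, 22.0], -11.5) 5469 z 0.04254453837605415 mean [ 0.6018052  -0.23942216  0.04253778]
top0 patch ([606.1, -239.6], [27.3, 20.3], -11.0) 124 z 0.04226937835903044 mean [ 0.60607041 -0.23985947  0.04222402]
[-1.78 -0.69  2.06]
[-2.46 -0.58  2.08]
[-1.56 -0.18  2.98]
[-1.24 -0.73  2.77]
```

View pics/w4.png

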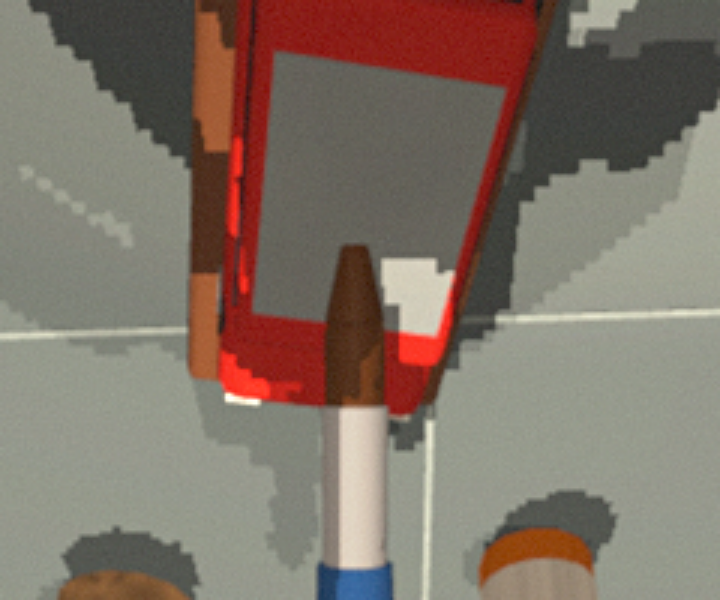

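Contact is clear at about 3 N, with the tip on the patch at (355,248), slightly towards its far end. I'll dab once more, a little nearer the middle and lighter, then lift.

Emit:
send_rows --plan '[[[0, 0, 0], [0, 0, 0.07], 0], [[0, 0, 0], [-0.06, 0, 0.07], 0], [[0, 0, 0], [-0.06, 0, 0.015], 0], [[0, 0, 0], [-0.06, 0, 0.015], 0], [[0, 0, 0], [-0.06, 0, 0.015], 0]]'

```text
t: 13.52
ee_pos: [0.6783, -0.2439, 0.0916]
tool_rot: [[-0.706, 0.043, 0.707], [0.03, 0.999, -0.031], [-0.708, -0.001, -0.707]]
contact_force: [-1.5, -0.4, 1.8]
finger_gap: 0.0086
```

Emit:
send_rows --plan '[[[0, 0, 0], [0, 0, 0], 0], [[0, 0, 0], [0, 0, 0.2], 0], [[0, 0, 0], [0, 0, 0.6], 0], [[0, 0, 0], [0, 0, 1], 0]]'

```text
t: 14.02
ee_pos: [0.6781, -0.2435, 0.1717]
tool_rot: [[-0.707, 0.043, 0.706], [0.03, 0.999, -0.03], [-0.707, -0.0, -0.707]]
contact_force: [0.5, -0.2, -1.4]
finger_gap: 0.0091
```

```bash
python3 dab.py; python3 - <<'E'
from h import *
p,d=vision.camera("top");T=wpts("top",d)
for n,c in dict(red=(.61,-.24),blue=(.471,-.249),yellow=(.447,-.367),green=(.584,-.365)).items(): print(n,car_pose("top",n,c,pd=(p,d)))
m=(T[...,2]>.05)&(T[...,2]<.066)&(np.hypot(T[...,0]-.582,T[...,1]-.376)<.05)&(d>0);print(rect(T[m]))
E
```

```text
14.025 [ 0.67806037 -0.24351728  0.1717072 ] [[-0.707, 0.043, 0.706], [0.03, 0.999, -0.03], [-0.707, -0.0, -0.707]]
tip pred [ 0.60068034 -0.24020454  0.12118387]
tip seen [ 0.60147728 -0.24021901  0.12082498] 1437
top0 patch ([606.1, -239.6], [27.3, 20.3], -11.0) 124 z 0.04226937835903044 mean [ 0.60607041 -0.23985947  0.04222402]
red (([610.7, -240.3], [90.4, 40.3], -10.9), 663, ([606.9, -239.6], [52.7, 26.7], -11.1), 0.0447)
blue (([486.3, -233.3], [74.6, 28.0], -26.0), 269, ([484.9, -242.7], [39.1, 12.7], -3.3), 0.0439)Traceback (most recent call last):
  File "<stdin>", line 3, in <module>
  File "h.py", line 27, in car_pose
    k=1+np.argmax(st[1:,4]); m=l==k
        ~~~~~~~~~^^^^^^^^^^
    return _wrapfunc(a, 'argmax', axis=axis, out=out, **kwds)
    return bound(*args, **kwds)
ValueError: attempt to get argmax of an empty sequence
```

Dab done: no slip and the car did not move. Now to the water cup.

Emit:
send_rows --plan '[[[0, 0, 0], [-0.02, 0.48, 0], 0], [[0, 0, 0], [-0.04, 0.963, 0], 0]]'

```text
t: 14.38
ee_pos: [0.6745, -0.1662, 0.1703]
tool_rot: [[-0.707, 0.044, 0.706], [0.031, 0.999, -0.031], [-0.706, 0.0, -0.708]]
contact_force: [-0.0, -0.6, -1.2]
finger_gap: 0.009
```

Emit:
send_rows --plan '[[[0, 0, 0], [-0.02, 0.48, 0], 0], [[0, 0, 0], [-0.04, 0.963, 0], 0]]'

```text
t: 14.62
ee_pos: [0.6709, -0.0884, 0.1699]
tool_rot: [[-0.708, 0.043, 0.705], [0.03, 0.999, -0.031], [-0.706, -0.0, -0.708]]
contact_force: [0.4, -0.3, -0.6]
finger_gap: 0.0087
```

Emit:
send_rows --plan '[[[0, 0, 0], [-0.02, 0.48, 0], 0], [[0, 0, 0], [-0.04, 0.963, 0], 0]]'

```text
t: 14.88
ee_pos: [0.6677, -0.0114, 0.1699]
tool_rot: [[-0.708, 0.043, 0.705], [0.03, 0.999, -0.031], [-0.706, -0.001, -0.708]]
contact_force: [0.5, -0.1, 0.3]
finger_gap: 0.0089
```

Emit:
send_rows --plan '[[[0, 0, 0], [-0.02, 0.48, 0], 0], [[0, 0, 0], [-0.04, 0.963, 0], 0]]'

```text
t: 15.12
ee_pos: [0.6645, 0.0656, 0.17]
tool_rot: [[-0.708, 0.043, 0.705], [0.03, 0.999, -0.031], [-0.706, -0.001, -0.708]]
contact_force: [0.6, -0.1, -0.4]
finger_gap: 0.0089
```

Emit:
send_rows --plan '[[[0, 0, 0], [-0.02, 0.48, 0], 0], [[0, 0, 0], [-0.04, 0.963, 0], 0]]'

```text
t: 15.38
ee_pos: [0.6612, 0.1425, 0.1699]
tool_rot: [[-0.708, 0.043, 0.705], [0.029, 0.999, -0.031], [-0.706, -0.001, -0.708]]
contact_force: [1.0, 0.3, -0.6]
finger_gap: 0.0085
```

Emit:
send_rows --plan '[[[0, 0, 0], [-0.02, 0.48, 0], 0], [[0, 0, 0], [-0.04, 0.963, 0], 0]]'

```text
t: 15.62
ee_pos: [0.6581, 0.2195, 0.1698]
tool_rot: [[-0.708, 0.043, 0.705], [0.029, 0.999, -0.031], [-0.706, -0.002, -0.708]]
contact_force: [0.4, 0.3, 0.1]
finger_gap: 0.0092
```

Emit:
send_rows --plan '[[[0, 0, 0], [-0.02, 0.48, 0], 0], [[0, 0, 0], [-0.04, 0.963, 0], 0]]'

```text
t: 15.88
ee_pos: [0.6549, 0.2964, 0.1697]
tool_rot: [[-0.708, 0.043, 0.705], [0.029, 0.999, -0.031], [-0.706, -0.002, -0.708]]
contact_force: [0.8, 0.4, -0.6]
finger_gap: 0.0091
```

Emit:
send_rows --plan '[[[0, 0, 0], [-0.02, 0.48, 0], 0], [[0, 0, 0], [-0.04, 0.963, 0], 0], [[0, 0, 0], [-0.04, 0.963, 0], 0]]'

```text
t: 16.25
ee_pos: [0.6523, 0.3753, 0.1704]
tool_rot: [[-0.707, 0.039, 0.706], [0.027, 0.999, -0.028], [-0.707, -0.001, -0.707]]
contact_force: [-0.6, -0.1, -0.6]
finger_gap: 0.0088
```

```bash
python3 - <<'E'
from h import *
o=manip.get_obs();p,d=vision.camera("top");T=wpts("top",d)
X=o["tool_rot"][:,0];Z=o["tool_rot"][:,2];tip=o["ee_pos"]-.019*Z+.0905*X;print(o["t"],"tip",tip,o["ee_pos"])
m=(T[...,2]>.05)&(T[...,2]<.066)&(np.hypot(T[...,0]-.582,T[...,1]-.376)<.05)&(d>0);print(rect(T[m]))
E
```

```text
16.25 tip [0.57494159 0.3782719  0.11986244] [0.6523208  0.37527111 0.17040652]
([581.6, 376.2], [70.8, 69.1], -57.3)
```

Emit:
send_rows --plan '[[[0, 0, 0], [0, -0.02, -0.4], 0], [[0, 0, 0], [0, -0.02, -0.8], 0], [[0, 0, 0], [0, -0.02, -0.98], 0], [[0, 0, 0], [0, -0.02, -0.98], 0], [[0, 0, 0], [0, -0.02, -0.98], 0]]'

```text
t: 16.92
ee_pos: [0.6539, 0.371, 0.0949]
tool_rot: [[-0.704, 0.044, 0.709], [0.031, 0.999, -0.031], [-0.709, 0.0, -0.705]]
contact_force: [0.3, 0.9, -1.0]
finger_gap: 0.0087
```

Emit:
send_rows --plan '[[[0, 0, 0], [0, 0, 0], 0], [[0, 0, 0], [0, 0, 0], 0], [[0, 0, 0], [0, 0, 0.2], 0], [[0, 0, 0], [0, 0, 0.6], 0], [[0, 0, 0], [0, 0, 1], 0]]'

```text
t: 17.55
ee_pos: [0.6529, 0.371, 0.1755]
tool_rot: [[-0.705, 0.043, 0.708], [0.03, 0.999, -0.031], [-0.708, -0.0, -0.706]]
contact_force: [-0.5, 0.4, 0.4]
finger_gap: 0.0091
```

Emit:
send_rows --plan '[[[0, 0, 0], [-0.4, -0.5, 0], 0], [[0, 0, 0], [-0.6, -0.9, 0], 0], [[0, 0, 0], [-0.6, -0.9, 0], 0]]'

```text
t: 17.92
ee_pos: [0.603, 0.2967, 0.1736]
tool_rot: [[-0.706, 0.044, 0.706], [0.03, 0.999, -0.033], [-0.707, -0.002, -0.707]]
contact_force: [-1.0, 0.8, -0.6]
finger_gap: 0.009
```

Emit:
send_rows --plan '[[[0.0011, 0.025, 0], [-0.1, -0.2, 0], 0], [[0.0022, 0.05, 0], [-0.2, -0.4, 0], 0], [[0.0033, 0.075, 0], [-0.3, -0.6, 0], 0], [[0.0044, 0.1, 0], [-0.5, -0.8, 0], 0], [[0.0055, 0.125, 0], [-0.62, -0.95, 0], 0]]'

```text
t: 18.55
ee_pos: [0.5568, 0.2232, 0.176]
tool_rot: [[-0.999, 0.043, 0.0], [0.043, 0.999, 0.002], [-0.0, 0.002, -1.0]]
contact_force: [-0.0, 0.8, -0.4]
finger_gap: 0.0088
```

Emit:
send_rows --plan '[[[0, 0, 0], [0, 0, 0], 0], [[0, 0, 0], [0, 0, 0], 0]]'

```text
t: 18.8
ee_pos: [0.5557, 0.2234, 0.1735]
tool_rot: [[-0.999, 0.042, 0.003], [0.042, 0.999, 0.0], [-0.003, 0.0, -1.0]]
contact_force: [-0.3, 0.1, -0.8]
finger_gap: 0.009
```

```bash
python3 - <<'E'
from h import *
o=manip.get_obs();p,d=vision.camera("wrist");W=wpts("wrist",d,o);hs=cv2.cvtColor(p,cv2.COLOR_BGR2HSV)
print(o["t"],o["ee_pos"],o["tool_rot"].round(4).tolist())
a=o["ee_pos"]
m=(d>0)&(hs[...,0]>90)&(hs[...,0]<125)&(hs[...,1]>120)&(W[...,2]>.12)&(np.linalg.norm(W-a,axis=2)<.13)
print("brush",rect(W[m]),W[m][:,2].mean())
p,d=vision.camera("top");T=wpts("top",d)
m=(T[...,2]>.05)&(T[...,2]<.066)&(np.hypot(T[...,0]-.582,T[...,1]-.376)<.05)&(d>0);print("cup",rect(T[m]))
m=(T[...,2]>.028)&(T[...,2]<.045)&(np.hypot(T[...,0]-.4456,T[...,1]-.3753)<.04)&(d>0);print("pot",rect(T[m]))
E
```

```text
18.8 [0.5557158  0.22342795 0.17345626] [[-0.9991, 0.0422, 0.0025], [0.0422, 0.9991, 0.0003], [-0.0025, 0.0004, -1.0]]
brush ([544.7, 223.7], [94.1, 83.5], -50.8) 0.2088294577965744
cup ([555.6, 381.5], [57.3, 16.4], 76.0)
pot ([445.3, 375.3], [51.0, 49.7], 68.0)
```

Emit:
send_rows --plan '[[[0, 0, 0], [-0.02, 0.01, -0.5], 0], [[0, 0, 0], [-0.02, 0.01, -0.95], 0], [[0, 0, 0], [-0.02, 0.01, -0.95], 0]]'

```text
t: 19.27
ee_pos: [0.5494, 0.2233, 0.0944]
tool_rot: [[-0.999, 0.041, -0.007], [0.041, 0.999, -0.002], [0.006, -0.002, -1.0]]
contact_force: [-0.1, -0.6, 0.6]
finger_gap: 0.0089
```

Emit:
send_rows --plan '[[[0, 0, 0], [0, 0, -0.25], 0], [[0, 0, 0], [0, 0, -0.5], 0], [[0, 0, 0], [0, 0, -0.75], 0], [[0, 0, 0], [0, 0, -0.88], 0], [[0, 0, 0], [0, 0, -0.96], 0]]'

```text
t: 19.9
ee_pos: [0.5541, 0.224, 0.0213]
tool_rot: [[-0.999, 0.042, 0.002], [0.042, 0.999, 0.0], [-0.002, 0.0, -1.0]]
contact_force: [0.4, 0.8, -0.2]
finger_gap: 0.0089
```

Emit:
send_rows --plan '[[[0, 0, 0], [0, 0, 0], 0], [[0, 0, 0], [0, 0, 0], 0], [[0, 0, 0], [0, 0, 0], 0]]'

```text
t: 20.27
ee_pos: [0.5541, 0.2237, 0.0212]
tool_rot: [[-0.999, 0.043, 0.001], [0.043, 0.999, 0.0], [-0.001, 0.0, -1.0]]
contact_force: [1.0, 0.1, -1.1]
finger_gap: 0.0091
```

Contact height is 3.5 mm lower; lowering and releasing.

Emit:
send_rows --plan '[[[0, 0, 0], [0, 0, -0.025], 0], [[0, 0, 0], [0, 0, -0.045], 0], [[0, 0, 0], [0, 0, -0.045], 0], [[0, 0, 0], [0, 0, -0.045], 12], [[0, 0, 0], [0, 0, -0.045], 14]]'

```text
t: 20.9
ee_pos: [0.5532, 0.2233, 0.0164]
tool_rot: [[-0.999, 0.043, -0.001], [0.043, 0.999, -0.001], [0.001, -0.001, -1.0]]
contact_force: [-0.9, 0.4, 0.6]
finger_gap: 0.0142
```

Emit:
send_rows --plan '[[[0, 0, 0], [0, 0, 0], 20], [[0, 0, 0], [0, 0, 0], 30], [[0, 0, 0], [0, 0, 0], 40], [[0, 0, 0], [0, 0, 0.2], 50], [[0, 0, 0], [0, 0, 0.6], 60]]'

```text
t: 21.52
ee_pos: [0.5523, 0.2232, 0.0649]
tool_rot: [[-0.999, 0.043, -0.003], [0.043, 0.999, -0.001], [0.003, -0.001, -1.0]]
contact_force: [0.2, 0.6, -0.1]
finger_gap: 0.0599
```

Emit:
send_rows --plan '[[[0, 0, 0], [0, 0, 0.5], 60], [[0, 0, 0], [0, 0, 1], 60]]'

```text
t: 21.78
ee_pos: [0.5537, 0.2237, 0.1473]
tool_rot: [[-0.999, 0.043, 0.001], [0.043, 0.999, 0.0], [-0.001, 0.0, -1.0]]
contact_force: [1.8, 0.9, -0.4]
finger_gap: 0.0601
```

Emit:
send_rows --plan '[[[0, 0, 0], [0, 0, 0.3], 60], [[0, 0, 0], [0, 0, 0.6], 60], [[0, 0, 0], [0, 0, 0.6], 60]]'

```text
t: 22.15
ee_pos: [0.5556, 0.2242, 0.1965]
tool_rot: [[-0.999, 0.043, 0.006], [0.043, 0.999, 0.002], [-0.006, 0.002, -1.0]]
contact_force: [0.1, 0.2, -0.1]
finger_gap: 0.0601
```

```bash
python3 - <<'E'
from h import *
o=manip.get_obs();p,d=vision.camera("wrist");W=wpts("wrist",d,o);hs=cv2.cvtColor(p,cv2.COLOR_BGR2HSV);print(o["t"],o["ee_pos"],o["tool_rot"].round(3).tolist())
cv2.imwrite("pics/w5.png",p)
b=(d>0)&(W[...,2]>.028)&(W[...,2]<.055)&(np.abs(W[...,1]-.224)<.03)&(W[...,0]>.4)&(W[...,0]<.68)
m=b&(hs[...,0]>90)&(hs[...,0]<125)&(hs[...,1]>120)
print("handle",rect(W[m]),m.sum(),np.percentile(W[m][:,2],[50,95]))
p,d=vision.camera("top");T=wpts("top",d);cv2.imwrite("pics/t5.png",p);np.savez("t5.npz",p=p,d=d)
for n,c in dict(red=(.61,-.24),blue=(.471,-.249),yellow=(.447,-.367),green=(.584,-.365)).items():
    try: print(n,car_pose("top",n,c,pd=(p,d)))
    except Exception as e: print(n,"none")
E
```

```text
22.15 [0.55558069 0.224171   0.19647586] [[-0.999, 0.043, 0.006], [0.043, 0.999, 0.002], [-0.006, 0.002, -1.0]]
handle ([563.0, 223.9], [121.2, 8.7], -2.7) 1201 [0.03939584 0.04099747]
red (([610.9, -240.6], [91.5, 40.5], -10.7), 778, ([607.0, -239.7], [52.8, 27.3], -12.9), 0.0446)
blue (([470.9, -249.5], [89.9, 41.0], -2.4), 806, ([468.3, -248.0], [62.5, 26.9], -5.7), 0.0444)
yellow (([446.8, -367.2], [90.3, 41.2], 8.5), 850, ([448.5, -367.4], [65.4, 28.3], 5.9), 0.0446)
green (([583.9, -365.3], [90.8, 41.7], -4.3), 809, ([583.0, -364.8], [62.5, 27.5], -3.4), 0.0443)
```

View pics/w5.png

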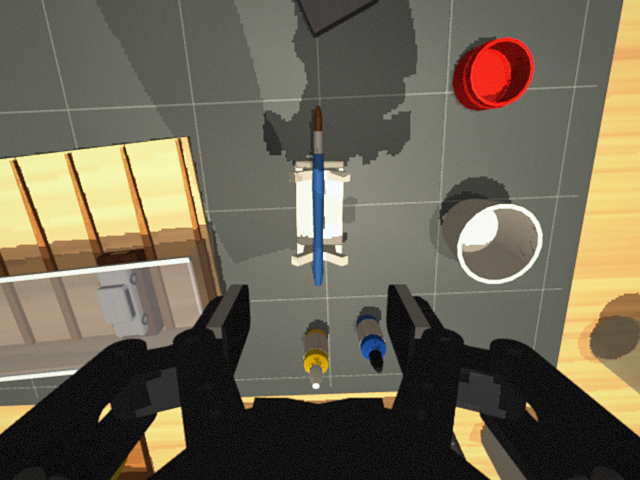

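The brush lies back in both cradles at its original place (handle centre 563.0, 223.9 mm, −2.7°). Now the cars, red first.

Emit:
send_rows --plan '[[[0, 0, -0.002], [0.04, -0.48, 0], 70], [[0, 0, -0.004], [0.083, -0.961, 0], 70]]'

```text
t: 22.5
ee_pos: [0.559, 0.1461, 0.1911]
tool_rot: [[-0.998, 0.067, -0.003], [0.067, 0.998, -0.001], [0.003, -0.001, -1.0]]
contact_force: [0.4, -0.4, 0.0]
finger_gap: 0.0698
```

Emit:
send_rows --plan '[[[0, 0, -0.002], [0.04, -0.48, 0], 70], [[0, 0, -0.004], [0.083, -0.961, 0], 70]]'

```text
t: 22.75
ee_pos: [0.5657, 0.0687, 0.1911]
tool_rot: [[-0.996, 0.093, -0.003], [0.093, 0.996, -0.0], [0.003, -0.0, -1.0]]
contact_force: [-0.3, -0.6, 0.1]
finger_gap: 0.0702
```

Emit:
send_rows --plan '[[[0, 0, -0.002], [0.04, -0.48, 0], 70], [[0, 0, -0.004], [0.083, -0.961, 0], 70], [[0, 0, -0.004], [0.083, -0.961, 0], 70]]'

```text
t: 23.12
ee_pos: [0.5727, -0.0091, 0.1913]
tool_rot: [[-0.993, 0.121, -0.003], [0.121, 0.993, 0.0], [0.003, -0.0, -1.0]]
contact_force: [-0.0, 0.3, 0.4]
finger_gap: 0.0699
```

```bash
python3 - <<'E'
from h import *
o=manip.get_obs();p,d=vision.camera("wrist");W=wpts("wrist",d,o);hs=cv2.cvtColor(p,cv2.COLOR_BGR2HSV);print(o["t"],o["ee_pos"])
cv2.imwrite("pics/w6.png",p);np.savez("w6.npz",W=W,p=p,d=d)
# apron wood in the open part
g=(d>0)&(np.abs(W[...,2]-.008)<.006)&(hs[...,0]<32)&(hs[...,1]>50)&(hs[...,2]>120)&(W[...,0]>.47)&(W[...,0]<.62)&(W[...,1]>-.18)&(W[...,1]<.13)
k,l,st,ce=cv2.connectedComponentsWithStats(g.astype(np.uint8));print(sorted(st[1:,4])[-4:])
print("apron",rect(W[g]),np.median(W[g][:,2]))
G=np.array([.5942,-.0242]);a=np.radians(4.2);ex=np.array([np.cos(a),np.sin(a)]);ey=np.array([-ex[1],ex[0]])
Q=W[(d>0)&(W[...,2]<.03)&(W[...,2]>-.005)];gx=(Q[:,:2]-G)@ex;gy=(Q[:,:2]-G)@ey
for x0 in(-90,-60,-30,-12):
    s=np.abs(gx*1000-x0)<3;out=[]
    for y in np.arange(-142,143,2):
        t=s&(np.abs(gy*1000-y)<1.2)
        if t.sum()>2: out.append((int(y),int(round(np.median(Q[t,2])*1000))))
    print(x0,[y for y,h in out if h>=9 ])
s=np.abs(gy+.0)<.1
for y0 in(-80,-30,20,70): 
    s=np.abs(gy*1000-y0)<8; xs=gx[s&(Q[:,2]>.004)&(Q[:,2]<.009)]; print(y0,"front",np.percentile(xs,[0.5,2])*1000 if len(xs) else 0)
E
```

```text
23.125 [ 0.57265883 -0.00911801  0.19125773]
[np.int32(32471)]
apron ([550.3, -28.0], [280.8, 114.4], -86.0) 0.006360157823500523
-90 [-132, -130, -80, -78, -28, -26, 26, 78, 80, 130, 132]
-60 [-132, -130, -128, -80, -78, -76, -28, -26, -24, 24, 26, 28, 76, 78, 80, 128, 130, 132]
-30 [-132, -130, -128, -82, -80, -78, -76, -28, -26, -24, 24, 26, 28, 76, 78, 80, 128, 130, 132]
-12 [-132, -130, -128, -82, -80, -78, -76, -30, -28, -26, -24, 22, 24, 26, 28, 76, 78, 80, 128, 130]
-80 front [-101.2126754  -100.33235109]
-30 front [-101.05849496 -100.13698731]
20 front [-100.84951851  -99.86298339]
70 front [-100.60741734  -99.4723068 ]
```

View pics/w6.png

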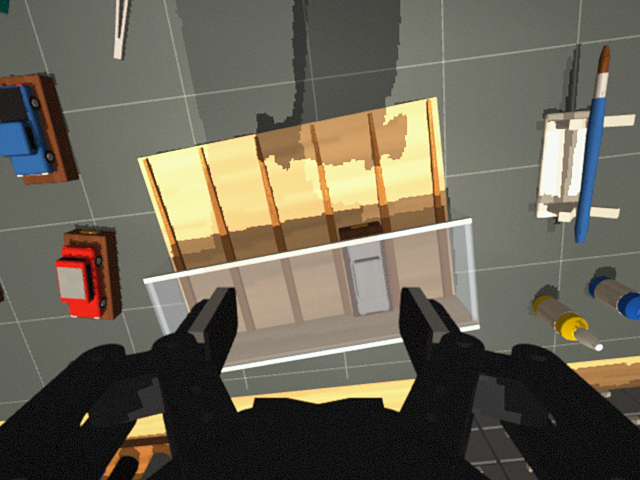

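The divider strips lie at ±26, ±78 and ±130 mm in my garage frame, so it is good to about 1 mm (yaw 4.0°). Lanes 1, 3, 4 and 5 are free, and silver is in lane 2 at (365,280). On to red.

Emit:
send_rows --plan '[[[0, 0, -0.002], [0.04, -0.48, 0], 70], [[0, 0, -0.004], [0.085, -0.95, 0], 70]]'

```text
t: 23.42
ee_pos: [0.5797, -0.0821, 0.192]
tool_rot: [[-0.99, 0.14, -0.002], [0.14, 0.99, 0.001], [0.002, 0.001, -1.0]]
contact_force: [-0.3, 0.6, 0.1]
finger_gap: 0.07
```

Emit:
send_rows --plan '[[[0, 0, -0.002], [0.04, -0.48, 0], 70], [[0, 0, -0.004], [0.085, -0.95, 0], 70]]'

```text
t: 23.68
ee_pos: [0.5867, -0.1585, 0.1919]
tool_rot: [[-0.986, 0.166, -0.002], [0.166, 0.986, 0.001], [0.002, 0.001, -1.0]]
contact_force: [1.3, 0.9, -0.3]
finger_gap: 0.0701
```

Emit:
send_rows --plan '[[[0, 0, -0.002], [0.04, -0.48, 0], 70], [[0, 0, -0.004], [0.085, -0.95, 0], 70], [[0, 0, -0.004], [0.085, -0.95, 0], 70]]'

```text
t: 24.05
ee_pos: [0.594, -0.236, 0.1918]
tool_rot: [[-0.981, 0.194, -0.001], [0.194, 0.981, 0.001], [0.001, 0.0, -1.0]]
contact_force: [-0.4, 0.1, 0.3]
finger_gap: 0.07
```

```bash
cat > car.py <<'E'
import sys
from h import *
off=18.
near=(float(sys.argv[1]),float(sys.argv[2]))
o=manip.get_obs();p,d=vision.camera("wrist");x=o["tool_rot"][:,0];yaw=np.degrees(np.arctan2(x[1],x[0]))%360
print(o["t"],o["ee_pos"].round(4),"yaw",round(yaw,1))
R=car_pose("wrist","",near,obs=o,pd=(p,d));print("wrist",R)
T=car_pose("top","",near);print("top",T)
for n,r in(("w",R),("t",T)):
    c=np.array(r[0][0]);a=np.radians(r[0][2]);g=c-off*np.array([np.cos(a),np.sin(a)])
    sh=(g/1000-o["ee_pos"][:2])/.08;print(n,"shift units",sh.round(3),"dyaw units",round((180+r[0][2]-yaw)/360,4),"dz units to .0065",round((.0065-o["ee_pos"][2])/.08,3))
E
python3 car.py .6107 -.2405
```

```text
24.05 [ 0.594  -0.236   0.1918] yaw 168.8
wrist (([609.5, -241.4], [90.1, 40.0], -11.5), 3888, ([603.5, -239.9], [42.0, 26.2], -11.7), 0.0435)
top (([606.1, -225.0], [71.9, 23.6], -30.9), 263, ([611.2, -231.0], [48.6, 15.7], -32.8), 0.0452)
w shift units [-0.027 -0.023] dyaw units -0.0009 dz units to .0065 -2.316
t shift units [-0.042  0.253] dyaw units -0.0548 dz units to .0065 -2.316
```

Emit:
send_rows --plan '[[[0, 0, 0], [-0.02, -0.02, -0.5], 70], [[0, 0, 0], [-0.02, -0.02, -1], 70]]'

```text
t: 24.4
ee_pos: [0.5927, -0.2349, 0.1125]
tool_rot: [[-0.982, 0.19, 0.001], [0.19, 0.982, -0.0], [-0.001, 0.0, -1.0]]
contact_force: [0.0, -0.3, -0.5]
finger_gap: 0.0701
```

Emit:
send_rows --plan '[[[0, 0, 0], [0, 0, -0.4], 70], [[0, 0, 0], [0, 0, -0.8], 70]]'

```text
t: 24.65
ee_pos: [0.592, -0.2342, 0.0476]
tool_rot: [[-0.982, 0.19, -0.001], [0.19, 0.982, 0.001], [0.001, 0.001, -1.0]]
contact_force: [-0.2, -0.4, -0.1]
finger_gap: 0.07
```

Emit:
send_rows --plan '[[[0, 0, 0], [0, 0, -0.2], 60], [[0, 0, 0], [0, 0, -0.4], 60], [[0, 0, 0], [0, 0, -0.5], 55], [[0, 0, 0], [0, 0, -0.5], 50]]'

```text
t: 25.15
ee_pos: [0.5923, -0.2365, 0.0088]
tool_rot: [[-0.981, 0.192, -0.0], [0.192, 0.981, 0.0], [0.0, 0.0, -1.0]]
contact_force: [0.3, -0.3, 0.2]
finger_gap: 0.0501
```

Emit:
send_rows --plan '[[[0, 0, 0], [0, 0, 0], 30], [[0, 0, 0], [0, 0, 0], 30], [[0, 0, 0], [0, 0, 0], 30], [[0, 0, 0], [0, 0, 0], 30], [[0, 0, 0], [0, 0, 0], 30]]' --squeeze 40

```text
t: 25.78
ee_pos: [0.5931, -0.2372, 0.0099]
tool_rot: [[-0.981, 0.192, 0.002], [0.192, 0.981, -0.001], [-0.002, -0.001, -1.0]]
contact_force: [-0.3, -0.4, 5.4]
finger_gap: 0.0384
```

Gripped: the gap of 38.4 mm matches the plinth, since the gap reads about 1 mm low. Lift and carry to lane 5.

Emit:
send_rows --plan '[[[0, 0, 0], [0, 0, 0.3], 30], [[0, 0, 0], [0, 0, 0.65], 30], [[0, 0, 0], [0, 0, 1], 30]]'

```text
t: 26.15
ee_pos: [0.5911, -0.236, 0.0883]
tool_rot: [[-0.981, 0.192, -0.003], [0.192, 0.981, 0.001], [0.003, 0.001, -1.0]]
contact_force: [-0.0, 0.0, -2.0]
finger_gap: 0.0385
```

Emit:
send_rows --plan '[[[0, 0, 0.011], [-0.18, 0.32, 0.25], 30], [[0, 0, 0.021], [-0.36, 0.654, 0.25], 30], [[0, 0, 0.021], [-0.36, 0.654, 0.25], 30]]'

```text
t: 26.52
ee_pos: [0.5611, -0.182, 0.1078]
tool_rot: [[-0.998, 0.06, -0.004], [0.06, 0.998, 0.002], [0.004, 0.002, -1.0]]
contact_force: [-0.7, -0.3, -2.4]
finger_gap: 0.0388
```

Emit:
send_rows --plan '[[[0, 0, 0.011], [-0.18, 0.32, 0], 30], [[0, 0, 0.021], [-0.36, 0.654, 0], 30], [[0, 0, 0.021], [-0.36, 0.654, 0], 30], [[0, 0, 0.021], [-0.36, 0.654, 0], 30]]'

```text
t: 27.02
ee_pos: [0.5352, -0.1327, 0.1086]
tool_rot: [[-0.998, -0.069, 0.0], [-0.069, 0.998, -0.001], [-0.0, -0.001, -1.0]]
contact_force: [0.0, -0.3, -2.3]
finger_gap: 0.0385
```

```bash
cat >> h.py <<'E'
G=np.array([.5942,-.0242]);_a=np.radians(4.0);EX=np.array([np.cos(_a),np.sin(_a)]);EY=np.array([-EX[1],EX[0]])
def tog(P): q=(np.asarray(P)[...,:2]-G)*1000; return np.stack([q@EX,q@EY],-1)
def lane(xg,yg): return G+xg/1000*EX+yg/1000*EY
def status(xg,yg):
    o=manip.get_obs();x=o["tool_rot"][:,0];t=lane(xg,yg)
    print(round(o["t"],2),"tcp",o["ee_pos"].round(4),"garage",tog(o["ee_pos"]).round(1),"yaw",round(np.degrees(np.arctan2(x[1],x[0]))%360,2),"F",o["contact_force"].round(1),"gap",round(o["finger_gap"],4))
    print("shift units to",(xg,yg),((t-o["ee_pos"][:2])/.08).round(3)); return o
def held(o):
    p,d=vision.camera("wrist");W=wpts("wrist",d,o);z0=o["ee_pos"][2]
    q=tog(W);c=tog(o["ee_pos"])
    m=(d>0)&(W[...,2]>z0+.0)&(W[...,2]<z0+.016)&(np.abs(q[...,1]-c[1])<26)&(q[...,0]<c[0]-12)&(q[...,0]>c[0]-60)
    print("held rear part (garage mm) x",np.percentile(q[m][:,0],[1,99]).round(1),"y",np.percentile(q[m][:,1],[1,99]).round(1),m.sum())
    return p
E
python3 - <<'E'
from h import *
o=status(-66,-104);p=held(o);cv2.imwrite("pics/w7.png",p)
E
```

```text
27.02 tcp [ 0.5352 -0.1327  0.1086] garage [ -66.4 -104.1] yaw 183.98 F [ 0.  -0.3 -2.3] gap 0.0385
shift units to (-66, -104) [0.005 0.001]
held rear part (garage mm) x [-94.4 -79.3] y [-123.7  -84.8] 3439
```

View pics/w7.png

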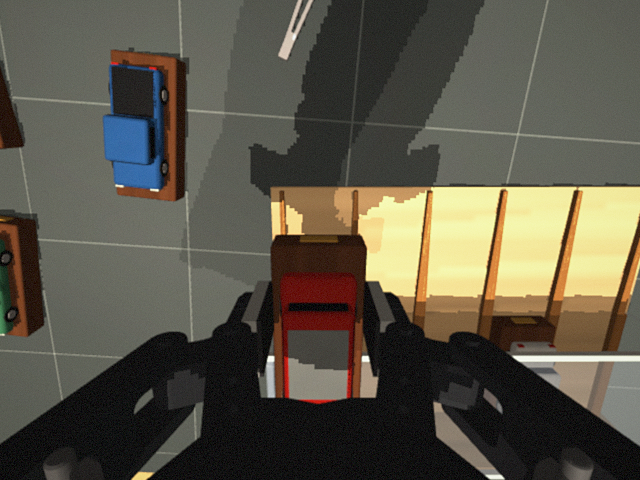

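The car is held square over lane 5 (plinth 318,240 to the pads), with a lateral error under 0.5 mm. Lowering, then sliding in.

Emit:
send_rows --plan '[[[0, 0, 0], [0.01, 0, -0.4], 30], [[0, 0, 0], [0.01, 0, -0.8], 30], [[0, 0, 0], [0.01, 0, -0.95], 30], [[0, 0, 0], [0.01, 0, -0.95], 30]]'

```text
t: 27.58
ee_pos: [0.5353, -0.1329, 0.0327]
tool_rot: [[-0.998, -0.069, -0.001], [-0.069, 0.998, -0.001], [0.002, -0.001, -1.0]]
contact_force: [-3.0, -2.1, 0.8]
finger_gap: 0.0386
```

Emit:
send_rows --plan '[[[0, 0, 0], [0, 0, -0.1], 30], [[0, 0, 0], [0, 0, -0.17], 30], [[0, 0, 0], [0, 0, -0.17], 30], [[0, 0, 0], [0, 0, -0.17], 30]]'

```text
t: 28.08
ee_pos: [0.5371, -0.1328, 0.0263]
tool_rot: [[-0.998, -0.07, 0.003], [-0.07, 0.998, -0.002], [-0.003, -0.002, -1.0]]
contact_force: [-15.0, 3.6, 42.2]
finger_gap: 0.0386
```

```bash
python3 - <<'E'
from h import *
o=status(-20,-104);held(o)
E
```

```text
28.07 tcp [ 0.5371 -0.1328  0.0263] garage [ -64.5 -104.4] yaw 184.03 F [-15.    3.6  42.2] gap 0.0386
shift units to (-20, -104) [0.554 0.044]
held rear part (garage mm) x [-83.8 -77.1] y [-119.3  -90.1] 927
```

42 N already at 16 mm: the nose has caught on something, probably the roof edge, and the car has pitched. Backing up and looking.

Emit:
send_rows --plan '[[[0, 0, 0], [-0.05, 0, 0.15], 30], [[0, 0, 0], [-0.15, 0, 0.3], 30], [[0, 0, 0], [-0.15, 0, 0.8], 30], [[0, 0, 0], [-0.15, 0, 1], 30]]'

```text
t: 28.62
ee_pos: [0.5245, -0.1323, 0.101]
tool_rot: [[-0.998, -0.07, 0.003], [-0.07, 0.998, -0.001], [-0.003, -0.001, -1.0]]
contact_force: [0.6, 0.0, -1.2]
finger_gap: 0.0388
```

```bash
python3 - <<'E'
from h import *
o=status(-73,-104);p,d=vision.camera("wrist");W=wpts("wrist",d,o);q=tog(W)-tog(o["ee_pos"]);z=W[...,2]-o["ee_pos"][2]
cv2.imwrite("pics/w8.png",p[200:480])
# plinth/roof profile along car: height vs x in tool frame at |y|<10 and on plinth ledge
for x in range(-40,16,4):
    m=(d>0)&(np.abs(q[...,0]-x)<1.5)&(np.abs(q[...,1])<8)&(z>-.03)&(z<.06)
    if m.sum(): print(x,(np.percentile(z[m],[10,50,90])*1000).round(1))
E
```

```text
28.62 tcp [ 0.5245 -0.1323  0.101 ] garage [ -77.1 -103. ] yaw 184.04 F [ 0.6  0.  -1.2] gap 0.0388
shift units to (-73, -104) [ 0.051 -0.009]
-20 [-6.2 10.4 24.4]
-16 [-4.2 13.1 27.2]
-12 [28.5 29.9 31.2]
-8 [31.6 32.9 34.3]
-4 [34.7 36.  37.3]
0 [37.8 39.  40.5]
4 [40.8 42.2 43.5]
8 [43.8 45.1 46.4]
12 [46.4 47.6 48.6]
```

View pics/w8.png

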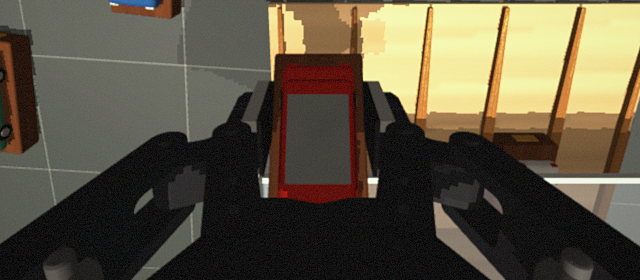

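The crop shows the car tipped nose-up in the grip, about 37° by depth: the nose caught the roof edge on the way down. I'll take it back to the clear spot on the mat, press it level with a light grip and regrip.

Emit:
send_rows --plan '[[[0, 0, 0], [0.0, -0.2, 0.25], 30], [[0, 0, 0], [0.2, -0.45, 0.25], 30], [[0, 0, 0], [0.41, -0.67, 0.25], 30]]'

```text
t: 29.05
ee_pos: [0.5561, -0.1859, 0.1183]
tool_rot: [[-0.998, -0.07, -0.001], [-0.07, 0.998, 0.001], [0.001, 0.001, -1.0]]
contact_force: [0.8, -0.2, -1.6]
finger_gap: 0.0387
```

Emit:
send_rows --plan '[[[0, 0, 0], [0.2, -0.35, 0], 30], [[0, 0, 0], [0.41, -0.67, 0], 30], [[0, 0, 0], [0.41, -0.67, 0], 30]]'

```text
t: 29.42
ee_pos: [0.5899, -0.2408, 0.1178]
tool_rot: [[-0.998, -0.069, -0.0], [-0.069, 0.998, -0.0], [0.0, 0.0, -1.0]]
contact_force: [-0.6, 1.1, -1.6]
finger_gap: 0.0391
```

Emit:
send_rows --plan '[[[0, 0, 0], [0, 0, -0.3], 30], [[0, 0, 0], [0, 0, -0.6], 30], [[0, 0, 0], [0, 0, -0.9], 30], [[0, 0, 0], [0, 0, -1], 30]]'

```text
t: 29.92
ee_pos: [0.5865, -0.2373, 0.0365]
tool_rot: [[-0.997, -0.071, -0.005], [-0.071, 0.997, 0.003], [0.005, 0.003, -1.0]]
contact_force: [-0.0, 0.3, -1.7]
finger_gap: 0.0385
```

Emit:
send_rows --plan '[[[0, 0, 0], [0, 0, -0.06], 30], [[0, 0, 0], [0, 0, -0.12], 30], [[0, 0, 0], [0, 0, -0.18], 30], [[0, 0, 0], [0, 0, -0.18], 30]]' --squeeze 20

```text
t: 30.42
ee_pos: [0.5891, -0.2392, 0.0249]
tool_rot: [[-0.998, -0.07, -0.0], [-0.07, 0.998, 0.0], [0.0, 0.0, -1.0]]
contact_force: [-0.2, -0.8, -1.8]
finger_gap: 0.0385
```

Emit:
send_rows --plan '[[[0, 0, 0], [0, 0, -0.05], 30], [[0, 0, 0], [0, 0, -0.1], 30], [[0, 0, 0], [0, 0, -0.14], 30], [[0, 0, 0], [0, 0, -0.18], 30], [[0, 0, 0], [0, 0, -0.18], 30]]'

```text
t: 31.05
ee_pos: [0.5951, -0.2394, 0.0168]
tool_rot: [[-0.997, -0.072, 0.012], [-0.072, 0.997, 0.0], [-0.012, -0.001, -1.0]]
contact_force: [0.8, 6.8, 21.9]
finger_gap: 0.0385
```

```bash
cat > pitch.py <<'E'
from h import *
o=status(-72,-104);p,d=vision.camera("wrist");W=wpts("wrist",d,o);T=np.eye(4)
R=o["tool_rot"];q=(W-o["ee_pos"])@R;q[...,0]*=-1  # tool frame, forward=-toolx
for x in range(-30,16,6):
    m=(d>0)&(np.abs(q[...,0]*1000-x)<1.5)&(np.abs(q[...,1])<.008)&(-q[...,2]>-.03)&(-q[...,2]<.06)
    if m.sum(): print(x,(np.percentile(-q[m][:,2],[10,50,90])*1000).round(1))
E
python3 pitch.py
```

```text
31.05 tcp [ 0.5951 -0.2394  0.0168] garage [ -14.1 -214.8] yaw 184.11 F [ 0.8  6.8 21.9] gap 0.0385
shift units to (-72, -104) [-0.819  1.331]
-30 [-16.2 -15.6 -14.8]
-24 [-16.4 -15.6 -14.9]
-18 [-15.3  14.6  28.1]
-12 [30.4 32.  33.1]
-6 [34.1 35.3 36.3]
0 [37.4 38.4 39.6]
6 [40.5 41.6 42.8]
12 [43.7 44.8 45.8]
```

Emit:
send_rows --plan '[[[0, 0, 0], [0, 0, 0.05], 40], [[0, 0, 0], [0, 0, 0.05], 41], [[0, 0, 0], [0, 0, 0.05], 42], [[0, 0, 0], [0, 0, 0.05], 43], [[0, 0, 0], [0, 0, 0.05], 46]]'

```text
t: 31.72
ee_pos: [0.5887, -0.2391, 0.014]
tool_rot: [[-0.998, -0.07, -0.001], [-0.07, 0.998, 0.0], [0.001, 0.0, -1.0]]
contact_force: [0.1, 0.1, -0.6]
finger_gap: 0.0461
```

```bash
python3 pitch.py; python3 car.py .612 -.238
```

```text
31.73 tcp [ 0.5887 -0.2391  0.014 ] garage [ -20.4 -214. ] yaw 184.02 F [ 0.1  0.1 -0.6] gap 0.0461
shift units to (-72, -104) [-0.739  1.327]
-30 [-14.  -13.2 -12.5]
-24 [-13.7 -12.8  -2.6]
-18 [3.6 4.4 5. ]
-12 [ 4.  13.3 16.9]
-6 [16.7 17.5 23. ]
0 [27.7 28.3 28.9]
6 [28.  28.6 29.3]
12 [28.  28.6 29.3]
31.775 [ 0.5888 -0.2392  0.0141] yaw 184.0
wrist (([603.0, -239.1], [74.4, 40.2], 2.5), 13153, ([602.4, -239.1], [37.3, 26.9], 2.6), 0.0434)
top (([644.3, -222.8], [47.1, 22.8], -31.1), 119, ([0.0, 0.0], [0.0, 0.0], 0.0), 0.0326)
w shift units [-0.048 -0.009] dyaw units -0.0042 dz units to .0065 -0.095
t shift units [0.501 0.321] dyaw units -0.0976 dz units to .0065 -0.095
```

The car is level again. Regripping 4 mm further forward.

Emit:
send_rows --plan '[[[0, 0, 0], [0.05, 0, -0.04], 46], [[0, 0, 0], [0.05, 0, -0.09], 46], [[0, 0, 0], [0.05, 0, -0.09], 44], [[0, 0, 0], [0.05, 0, -0.09], 30], [[0, 0, 0], [0.05, 0, -0.09], 30]]' --squeeze 60

```text
t: 32.5
ee_pos: [0.593, -0.2392, 0.0073]
tool_rot: [[-0.998, -0.07, -0.0], [-0.07, 0.998, -0.0], [0.0, -0.0, -1.0]]
contact_force: [0.4, -0.6, 0.6]
finger_gap: 0.0385
```

Emit:
send_rows --plan '[[[0, 0, 0], [0, 0, 0], 30], [[0, 0, 0], [0, 0, 0], 30], [[0, 0, 0], [0, 0, 0.3], 30], [[0, 0, 0], [0, 0, 0.65], 30], [[0, 0, 0], [0, 0, 1], 30]]'

```text
t: 33.12
ee_pos: [0.5925, -0.2389, 0.0875]
tool_rot: [[-0.998, -0.07, -0.001], [-0.07, 0.998, 0.001], [0.001, 0.001, -1.0]]
contact_force: [0.5, -0.5, -1.0]
finger_gap: 0.0378
```

Emit:
send_rows --plan '[[[0, 0, 0], [-0.3, 0.33, 0.25], 30], [[0, 0, 0], [-0.6, 0.67, 0.25], 30], [[0, 0, 0], [-0.6, 0.67, 0.25], 30]]'

```text
t: 33.5
ee_pos: [0.5421, -0.1832, 0.1066]
tool_rot: [[-0.997, -0.072, -0.004], [-0.072, 0.997, 0.002], [0.003, 0.002, -1.0]]
contact_force: [1.0, 1.4, -1.5]
finger_gap: 0.0387
```

Emit:
send_rows --plan '[[[0, 0, 0], [-0.1, 0.33, 0], 30], [[0, 0, 0], [-0.2, 0.66, 0], 30], [[0, 0, 0], [-0.2, 0.66, 0], 30], [[0, 0, 0], [-0.2, 0.66, 0], 30]]'

```text
t: 34.0
ee_pos: [0.5296, -0.1328, 0.1073]
tool_rot: [[-0.997, -0.071, 0.0], [-0.071, 0.997, -0.0], [-0.0, -0.001, -1.0]]
contact_force: [-0.5, -0.6, -1.4]
finger_gap: 0.0384
```

```bash
python3 pitch.py; python3 -c "
from h import *
held(manip.get_obs())"
```

```text
34.0 tcp [ 0.5296 -0.1328  0.1073] garage [ -72.  -103.9] yaw 184.06 F [-0.5 -0.6 -1.4] gap 0.0384
shift units to (-72, -104) [ 0.001 -0.002]
-24 [ 9.4 10.8 11.8]
-18 [10.5 11.6 21.2]
-12 [23.3 24.  24.8]
-6 [24.4 34.5 35.5]
0 [34.6 35.3 36. ]
6 [34.6 35.3 36. ]
12 [34.6 35.3 36. ]
held rear part (garage mm) x [-98.5 -84.6] y [-123.5  -84.8] 3561
```

Level and centred, with the front edge 6 mm clear of the roof. Lowering and then sliding forward.

Emit:
send_rows --plan '[[[0, 0, 0], [0, 0, -0.4], 30], [[0, 0, 0], [0, 0, -0.75], 30], [[0, 0, 0], [0, 0, -0.95], 30], [[0, 0, 0], [0, 0, -1], 30]]'

```text
t: 34.6
ee_pos: [0.5285, -0.1329, 0.0263]
tool_rot: [[-0.998, -0.07, -0.002], [-0.07, 0.998, 0.001], [0.002, 0.001, -1.0]]
contact_force: [-0.9, -0.4, -0.5]
finger_gap: 0.0385
```

Emit:
send_rows --plan '[[[0, 0, 0], [0, 0, -0.05], 30], [[0, 0, 0], [0, 0, -0.1], 30], [[0, 0, 0], [0, 0, -0.15], 30], [[0, 0, 0], [0, 0, -0.15], 30]]'

```text
t: 35.1
ee_pos: [0.5289, -0.1327, 0.0152]
tool_rot: [[-0.998, -0.07, -0.0], [-0.07, 0.998, 0.0], [0.0, 0.0, -1.0]]
contact_force: [-0.3, 0.5, -1.8]
finger_gap: 0.0385
```

```bash
python3 pitch.py; python3 -c "
from h import *
status(-20,-104)"
```

```text
35.1 tcp [ 0.5289 -0.1327  0.0152] garage [ -72.7 -103.7] yaw 184.04 F [-0.3  0.5 -1.8] gap 0.0385
shift units to (-72, -104) [ 0.009 -0.003]
-30 [-15.  -14.3 -13.5]
-24 [-8.7 10.7 11.7]
-18 [10.4 11.7 21.4]
-12 [23.3 24.1 24.8]
-6 [24.2 34.5 35.4]
0 [34.6 35.3 36. ]
6 [34.6 35.4 36. ]
12 [34.6 35.3 36. ]
35.15 tcp [ 0.5291 -0.1328  0.0154] garage [ -72.5 -103.8] yaw 184.04 F [ 0.1  0.3 -0.9] gap 0.0381
shift units to (-20, -104) [0.655 0.043]
```

Emit:
send_rows --plan '[[[0, 0, 0], [0.15, 0.01, 0], 30], [[0, 0, 0], [0.3, 0.02, 0], 30], [[0, 0, 0], [0.48, 0.032, 0], 30], [[0, 0, 0], [0.655, 0.043, 0], 30], [[0, 0, 0], [0.655, 0.043, 0], 30]]'

```text
t: 35.78
ee_pos: [0.5831, -0.1294, 0.0153]
tool_rot: [[-0.997, -0.071, 0.001], [-0.071, 0.997, -0.0], [-0.001, -0.0, -1.0]]
contact_force: [0.1, -0.3, -1.8]
finger_gap: 0.0382
```

Emit:
send_rows --plan '[[[0, 0, 0], [0, 0, -0.02], 30], [[0, 0, 0], [0, 0, -0.02], 40], [[0, 0, 0], [0, 0, -0.02], 44], [[0, 0, 0], [0, 0, -0.02], 48], [[0, 0, 0], [0, 0, -0.02], 50]]'

```text
t: 36.4
ee_pos: [0.5817, -0.1295, 0.014]
tool_rot: [[-0.998, -0.07, 0.001], [-0.07, 0.998, -0.0], [-0.0, -0.0, -1.0]]
contact_force: [0.2, 0.3, -1.3]
finger_gap: 0.0504
```

```bash
python3 pitch.py
```

```text
36.4 tcp [ 0.5817 -0.1295  0.014 ] garage [ -19.9 -104.1] yaw 184.03 F [ 0.2  0.3 -1.3] gap 0.0504
shift units to (-72, -104) [-0.65  -0.044]
-30 [-8.6 -7.7 -7. ]
-24 [ 9.4 10.2 11. ]
-18 [ 9.9 17.9 22.2]
-12 [22.5 23.3 24.1]
-6 [33.5 34.3 34.9]
0 [33.8 34.6 35.3]
6 [33.9 34.6 35.3]
12 [33.9 34.5 35.3]
```

Emit:
send_rows --plan '[[[0, 0, 0], [-0.2, -0.014, 0], 50], [[0, 0, 0], [-0.4, -0.028, 0], 50], [[0, 0, 0], [-0.62, -0.043, 0], 50], [[0, 0, 0], [-0.62, -0.043, 0.03], 30]]'

```text
t: 36.95
ee_pos: [0.5288, -0.1322, 0.0155]
tool_rot: [[-0.998, -0.069, -0.003], [-0.069, 0.998, 0.001], [0.003, 0.001, -1.0]]
contact_force: [0.3, -1.3, -0.4]
finger_gap: 0.033
```

Emit:
send_rows --plan '[[[0.0019, -0.0277, 0], [0, 0, 0.04], 6], [[0.0039, -0.0554, 0], [0, 0, 0.04], 6], [[0.0058, -0.0831, 0], [0, 0, 0], 6], [[0.0058, -0.0831, 0], [0, 0, -0.01], 6], [[0.0058, -0.0831, 0], [0, 0, -0.01], 6]]'

```text
t: 37.58
ee_pos: [0.5339, -0.134, 0.0165]
tool_rot: [[-0.864, -0.07, 0.499], [-0.062, 0.998, 0.034], [-0.5, -0.002, -0.866]]
contact_force: [0.2, -0.6, 0.3]
finger_gap: 0.0063
```

```bash
python3 -c "
from h import *
o=status(-10,-104);print(o['tool_rot'].round(3).tolist())
p,d=vision.camera('wrist');cv2.imwrite('pics/w9.png',p)"
```

```text
37.58 tcp [ 0.5339 -0.134   0.0165] garage [ -67.8 -105.3] yaw 184.07 F [ 0.2 -0.6  0.3] gap 0.0063
shift units to (-10, -104) [0.72  0.066]
[[-0.864, -0.07, 0.499], [-0.062, 0.998, 0.034], [-0.5, -0.002, -0.866]]
```

View pics/w9.png

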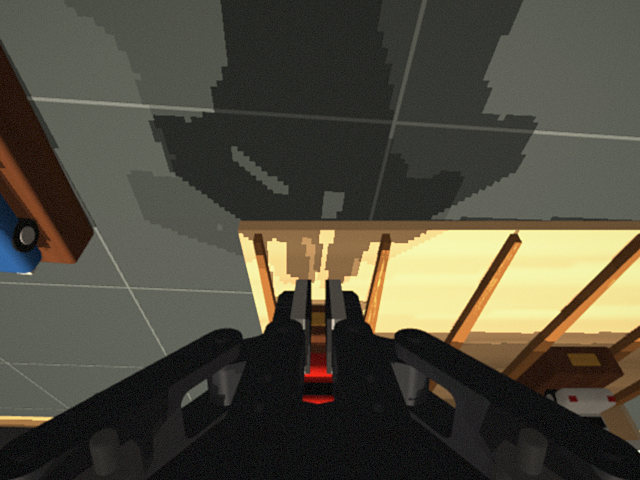

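The fingers sit between the lane 5 strips behind the car, at (318,300). Pushing.

Emit:
send_rows --plan '[[[0, 0, 0], [0.05, 0.015, -0.025], 6], [[0, 0, 0], [0.13, 0.025, -0.025], 6], [[0, 0, 0], [0.21, 0.03, -0.025], 6], [[0, 0, 0], [0.29, 0.036, -0.025], 6], [[0, 0, 0], [0.37, 0.042, -0.025], 6]]'

```text
t: 38.25
ee_pos: [0.5618, -0.1293, 0.0132]
tool_rot: [[-0.864, -0.07, 0.498], [-0.061, 0.998, 0.035], [-0.499, -0.0, -0.866]]
contact_force: [-1.6, -0.0, 1.8]
finger_gap: 0.0058
```

Emit:
send_rows --plan '[[[0, 0, 0], [0.08, 0.006, 0], 6], [[0, 0, 0], [0.16, 0.011, 0], 6], [[0, 0, 0], [0.24, 0.017, 0], 6], [[0, 0, 0], [0.32, 0.022, 0], 6], [[0, 0, 0], [0.35, 0.025, 0], 6]]'

```text
t: 38.88
ee_pos: [0.5901, -0.1275, 0.0134]
tool_rot: [[-0.864, -0.071, 0.499], [-0.061, 0.998, 0.035], [-0.5, -0.001, -0.866]]
contact_force: [-2.5, -0.9, 1.0]
finger_gap: 0.0063
```

```bash
python3 -c "
from h import *
o=status(-5,-104)"
```

```text
38.88 tcp [ 0.5901 -0.1275  0.0134] garage [ -11.3 -102.7] yaw 184.06 F [-2.5 -0.9  1. ] gap 0.0063
shift units to (-5, -104) [ 0.079 -0.01 ]
```

Emit:
send_rows --plan '[[[0, 0, 0], [0.03, 0, 0], 6], [[0, 0, 0], [0.06, -0.002, 0], 6], [[0, 0, 0], [0.06, -0.002, 0], 6]]'

```text
t: 39.25
ee_pos: [0.5946, -0.1276, 0.0134]
tool_rot: [[-0.864, -0.07, 0.499], [-0.061, 0.998, 0.035], [-0.5, -0.0, -0.866]]
contact_force: [-0.6, -0.3, -0.4]
finger_gap: 0.006
```

Emit:
send_rows --plan '[[[0, 0, 0], [0.025, 0.002, 0], 6], [[0, 0, 0], [0.025, 0.002, 0], 6]]'

```text
t: 39.5
ee_pos: [0.5962, -0.1274, 0.0133]
tool_rot: [[-0.864, -0.07, 0.498], [-0.061, 0.998, 0.035], [-0.5, -0.0, -0.866]]
contact_force: [-1.6, 0.2, 1.0]
finger_gap: 0.0058
```

Emit:
send_rows --plan '[[[0, 0, 0], [0.025, 0.002, 0], 6], [[0, 0, 0], [0.025, 0.002, 0], 6]]'

```text
t: 39.75
ee_pos: [0.5964, -0.1273, 0.0124]
tool_rot: [[-0.866, -0.069, 0.496], [-0.06, 0.998, 0.034], [-0.497, -0.0, -0.868]]
contact_force: [-8.3, -1.5, 5.6]
finger_gap: 0.0057
```

```bash
python3 -c "
from h import *
o=status(-5,-104)"
```

```text
39.75 tcp [ 0.5964 -0.1273  0.0124] garage [  -5. -103.] yaw 183.96 F [-8.3 -1.5  5.6] gap 0.0057
shift units to (-5, -104) [ 0.001 -0.013]
```

Force jumped to 8 N at the predicted home position, so red is home in lane 5. Retracting and going for blue.

Emit:
send_rows --plan '[[[0, 0, 0], [-0.25, -0.017, 0.01], 6], [[0, 0, 0], [-0.5, -0.035, 0.02], 6], [[0, 0, 0], [-0.5, -0.035, 0.4], 6], [[0, 0, 0], [-0.5, -0.035, 0.9], 6]]'

```text
t: 40.25
ee_pos: [0.5554, -0.1294, 0.0842]
tool_rot: [[-0.866, -0.07, 0.495], [-0.059, 0.998, 0.036], [-0.497, 0.002, -0.868]]
contact_force: [1.5, -0.6, -0.0]
finger_gap: 0.0058
```

Emit:
send_rows --plan '[[[-0.0019, 0.0277, 0], [-0.2, -0.25, 0.4], 70], [[-0.0039, 0.0554, 0], [-0.42, -0.5, 0.9], 70], [[-0.0058, 0.0831, 0], [-0.63, -0.74, 0.9], 70]]'

```text
t: 40.62
ee_pos: [0.5083, -0.1909, 0.1618]
tool_rot: [[-0.997, -0.07, 0.026], [-0.07, 0.998, -0.002], [-0.026, -0.004, -1.0]]
contact_force: [0.5, -0.1, -0.4]
finger_gap: 0.0603
```

Emit:
send_rows --plan '[[[0, 0, -0.009], [-0.3, -0.37, 0], 70], [[0, 0, -0.018], [-0.63, -0.74, 0], 70], [[0, 0, -0.018], [-0.63, -0.74, 0], 70]]'

```text
t: 41.0
ee_pos: [0.4552, -0.2495, 0.1569]
tool_rot: [[-0.999, 0.047, 0.024], [0.047, 0.999, -0.0], [-0.024, 0.001, -1.0]]
contact_force: [-0.3, -0.0, 0.8]
finger_gap: 0.0702
```

```bash
python3 car.py .471 -.2493; python3 - <<'E'
from h import *
p,d=vision.camera("top");np.savez("t10.npz",p=p,d=d);T=wpts("top",d)
for n,c in dict(red=(.612,-.24),yellow=(.447,-.367),green=(.584,-.365)).items():
    try: print(n,car_pose("top",n,c,pd=(p,d))[:2])
    except Exception as e: print(n,"none")
q=tog(T);hs=cv2.cvtColor(p,cv2.COLOR_BGR2HSV)
m=(np.abs(q[...,1]+104)<24)&(q[...,0]>-100)&(q[...,0]<110)&(hs[...,1]>150)&((hs[...,0]<6)|(hs[...,0]>174));print("red px in lane5",m.sum(), q[m].mean(0),T[m][:,2].mean())
E
```

```text
41.0 [ 0.4552 -0.2495  0.1569] yaw 177.3
wrist (([469.3, -249.8], [90.8, 40.0], -2.9), 4848, ([475.0, -250.1], [26.4, 26.4], -2.8), 0.043)
top (([497.9, -250.4], [40.4, 35.8], 87.5), 276, ([486.6, -247.4], [22.1, 17.1], -49.3), 0.0438)
w shift units [-0.049  0.007] dyaw units -0.0006 dz units to .0065 -1.88
t shift units [ 0.524 -0.236] dyaw units 0.2505 dz units to .0065 -1.88
red none
yellow none
green (([584.3, -362.6], [91.2, 39.5], -7.9), 688)
red px in lane5 0 [nan nan] nan<stdin>:7: RuntimeWarning: Mean of empty slice.
  ret = um.true_divide(
  ret = ret.dtype.type(ret / rcount)
```

Emit:
send_rows --plan '[[[0, 0.0038, 0], [-0.05, 0.007, -0.5], 70], [[0, 0.0038, 0], [-0.05, 0.007, -1], 70], [[0, 0.0038, 0], [-0.05, 0.007, -1], 70]]'

```text
t: 41.52
ee_pos: [0.4509, -0.2449, 0.0743]
tool_rot: [[-0.999, 0.041, -0.006], [0.041, 0.999, 0.004], [0.006, 0.004, -1.0]]
contact_force: [-0.9, -0.1, -0.1]
finger_gap: 0.0698
```

Emit:
send_rows --plan '[[[0, 0, 0], [0, 0, -0.3], 65], [[0, 0, 0], [0, 0, -0.6], 60], [[0, 0, 0], [0, 0, -0.8], 55], [[0, 0, 0], [0, 0, -0.88], 50], [[0, 0, 0], [0, 0, -0.88], 48]]'

```text
t: 42.15
ee_pos: [0.4539, -0.248, 0.0073]
tool_rot: [[-0.999, 0.042, 0.001], [0.042, 0.999, -0.001], [-0.001, -0.001, -1.0]]
contact_force: [-0.5, -0.4, -0.3]
finger_gap: 0.048
```

Emit:
send_rows --plan '[[[0, 0, 0], [0, 0, 0], 30], [[0, 0, 0], [0, 0, 0], 30], [[0, 0, 0], [0, 0, 0], 30], [[0, 0, 0], [0, 0, 0], 30]]'

```text
t: 42.65
ee_pos: [0.4544, -0.2485, 0.008]
tool_rot: [[-0.999, 0.043, 0.002], [0.043, 0.999, -0.002], [-0.002, -0.002, -1.0]]
contact_force: [-0.5, 0.5, 5.6]
finger_gap: 0.0382
```

```bash
python3 pitch.py
```

```text
42.65 tcp [ 0.4544 -0.2485  0.008 ] garage [-155.1 -214. ] yaw 177.55 F [-0.5  0.5  5.6] gap 0.0382
shift units to (-72, -104) [0.94  1.445]
-30 [-7.3  2.7  9.6]
-24 [ 9.5 10.3 11. ]
-18 [10.1 22.7 24.3]
-12 [23.  23.8 24.5]
-6 [23.1 23.8 24.5]
0 [23.1 23.8 24.5]
6 [23.  23.7 24.4]
12 [33.4 34.2 34.9]
```

Emit:
send_rows --plan '[[[0, 0, 0], [0, 0, 0.2], 30], [[0, 0, 0], [0, 0, 0.6], 30], [[0, 0, 0], [0, 0, 1], 30]]'

```text
t: 43.08
ee_pos: [0.453, -0.2476, 0.088]
tool_rot: [[-0.999, 0.043, -0.0], [0.043, 0.999, -0.001], [0.0, -0.001, -1.0]]
contact_force: [0.2, 0.2, -0.5]
finger_gap: 0.0377
```

Emit:
send_rows --plan '[[[0, 0, 0.003], [0.15, 0.35, 0.25], 30], [[0, 0, 0.006], [0.307, 0.698, 0.25], 30]]'

```text
t: 43.32
ee_pos: [0.4798, -0.1926, 0.1098]
tool_rot: [[-1.0, 0.006, 0.005], [0.006, 1.0, -0.003], [-0.005, -0.003, -1.0]]
contact_force: [0.7, 0.2, -1.8]
finger_gap: 0.0381
```

Emit:
send_rows --plan '[[[0, 0, 0.003], [0.15, 0.35, 0], 30], [[0, 0, 0.006], [0.307, 0.698, 0], 30]]'

```text
t: 43.58
ee_pos: [0.5027, -0.1353, 0.1076]
tool_rot: [[-0.999, -0.033, 0.001], [-0.033, 0.999, -0.001], [-0.001, -0.001, -1.0]]
contact_force: [0.2, -0.5, -2.0]
finger_gap: 0.0379
```

Emit:
send_rows --plan '[[[0, 0, 0.003], [0.15, 0.35, 0], 30], [[0, 0, 0.006], [0.307, 0.698, 0], 30], [[0, 0, 0.006], [0.307, 0.698, 0], 30], [[0, 0, 0.006], [0.307, 0.698, 0], 30]]'

```text
t: 44.08
ee_pos: [0.5268, -0.0805, 0.1071]
tool_rot: [[-0.998, -0.07, 0.0], [-0.07, 0.998, -0.001], [-0.0, -0.001, -1.0]]
contact_force: [-0.6, 0.2, -1.6]
finger_gap: 0.038
```

```bash
sed -i 's/status(-72,-104)/status(*(float(a) for a in __import__("sys").argv[1:3]))/; $a held(o)' pitch.py; python3 pitch.py -70 -52; python3 - <<'E'
from h import *
p,d=vision.camera("top")
for n,c in dict(yellow=(.447,-.367),green=(.584,-.365)).items():
    try: print(n,car_pose("top",n,c,pd=(p,d))[:2])
    except Exception as e: print(n,"none")
E
```

```text
44.08 tcp [ 0.5268 -0.0805  0.1071] garage [-71.1 -51.5] yaw 184.04 F [-0.6  0.2 -1.6] gap 0.038
shift units to (-70.0, -52.0) [ 0.015 -0.005]
-30 [-1.5  4.8  9.8]
-24 [ 9.5 10.3 11. ]
-18 [10.  22.5 24.2]
-12 [23.1 23.8 24.6]
-6 [23.  23.8 24.4]
0 [23.  23.7 24.5]
6 [23.  23.7 24.5]
12 [33.5 34.1 34.8]
held rear part (garage mm) x [-101.2  -84.1] y [-71.2 -32.3] 3621
yellow (([447.0, -367.2], [90.3, 40.9], 7.8), 845)
green (([584.2, -365.2], [91.0, 40.6], -4.2), 809)
```

Emit:
send_rows --plan '[[[0, 0, 0], [0, 0, -0.4], 30], [[0, 0, 0], [0, 0, -0.75], 30], [[0, 0, 0], [0, 0, -0.95], 30], [[0, 0, 0], [0, 0, -1], 30]]'

```text
t: 44.72
ee_pos: [0.5262, -0.0806, 0.026]
tool_rot: [[-0.998, -0.069, -0.001], [-0.069, 0.998, -0.001], [0.001, -0.0, -1.0]]
contact_force: [-0.4, 0.1, -1.0]
finger_gap: 0.0382
```

Emit:
send_rows --plan '[[[0, 0, 0], [0, 0, -0.05], 30], [[0, 0, 0], [0, 0, -0.1], 30], [[0, 0, 0], [0, 0, -0.14], 30], [[0, 0, 0], [0, 0, -0.14], 30]]'

```text
t: 45.22
ee_pos: [0.5272, -0.0803, 0.0157]
tool_rot: [[-0.998, -0.07, 0.001], [-0.07, 0.998, -0.001], [-0.001, -0.001, -1.0]]
contact_force: [0.4, 0.0, -2.7]
finger_gap: 0.0381
```

```bash
python3 pitch.py -20 -52
```

```text
45.23 tcp [ 0.5272 -0.0803  0.0157] garage [-70.8 -51.3] yaw 184.04 F [ 0.4  0.  -2.7] gap 0.0381
shift units to (-20.0, -52.0) [0.634 0.036]
-30 [-14.4   0.    9.1]
-24 [ 9.5 10.2 11.1]
-18 [10.  22.7 24.2]
-12 [23.1 23.8 24.4]
-6 [23.  23.7 24.4]
0 [22.9 23.7 24.4]
6 [23.  23.7 24.4]
12 [33.5 34.2 34.9]
held rear part (garage mm) x [-100.9  -83.7] y [-71.  -32.1] 3621
```

Emit:
send_rows --plan '[[[0, 0, 0], [0.15, 0.009, 0], 30], [[0, 0, 0], [0.3, 0.018, 0], 30], [[0, 0, 0], [0.47, 0.028, 0], 30], [[0, 0, 0], [0.634, 0.036, 0], 30], [[0, 0, 0], [0.634, 0.036, 0], 30]]'

```text
t: 45.95
ee_pos: [0.5795, -0.0776, 0.0158]
tool_rot: [[-0.997, -0.071, 0.002], [-0.071, 0.997, -0.001], [-0.002, -0.001, -1.0]]
contact_force: [-1.1, -0.4, -2.2]
finger_gap: 0.0384
```

Emit:
send_rows --plan '[[[0, 0, 0], [0, 0, -0.02], 30], [[0, 0, 0], [0, 0, -0.02], 40], [[0, 0, 0], [0, 0, -0.02], 44], [[0, 0, 0], [0, 0, -0.02], 48], [[0, 0, 0], [0, 0, -0.02], 50]]'

```text
t: 46.58
ee_pos: [0.5779, -0.0776, 0.0143]
tool_rot: [[-0.998, -0.07, 0.001], [-0.07, 0.998, -0.001], [-0.001, -0.001, -1.0]]
contact_force: [-0.8, -0.1, 0.7]
finger_gap: 0.05
```

Emit:
send_rows --plan '[[[0, 0, 0], [-0.2, -0.014, 0], 50], [[0, 0, 0], [-0.42, -0.03, 0], 50], [[0, 0, 0], [-0.64, -0.045, 0], 50], [[0, 0, 0], [-0.64, -0.045, 0.03], 30]]'

```text
t: 47.08
ee_pos: [0.5237, -0.0806, 0.0159]
tool_rot: [[-0.998, -0.07, -0.003], [-0.07, 0.998, -0.0], [0.003, 0.0, -1.0]]
contact_force: [-0.2, 0.7, -0.2]
finger_gap: 0.033
```

Emit:
send_rows --plan '[[[0.0019, -0.0277, 0], [0, 0, 0.04], 6], [[0.0039, -0.0554, 0], [0, 0, 0.04], 6], [[0.0058, -0.0831, 0], [0, 0, 0], 6], [[0.0058, -0.0831, 0], [0, 0, -0.02], 6], [[0.0058, -0.0831, 0], [0, 0, -0.03], 6]]'

```text
t: 47.7
ee_pos: [0.529, -0.0822, 0.0154]
tool_rot: [[-0.863, -0.069, 0.5], [-0.061, 0.998, 0.033], [-0.501, -0.003, -0.866]]
contact_force: [0.9, -0.8, 0.6]
finger_gap: 0.006
```

```bash
python3 -c "
from h import *
o=status(-10,-52)"
```

```text
47.7 tcp [ 0.529  -0.0822  0.0154] garage [-69.  -53.3] yaw 184.06 F [ 0.9 -0.8  0.6] gap 0.006
shift units to (-10, -52) [0.735 0.068]
```

Emit:
send_rows --plan '[[[0, 0, 0], [0.05, 0.015, -0.02], 6], [[0, 0, 0], [0.13, 0.025, -0.02], 6], [[0, 0, 0], [0.21, 0.03, -0.02], 6], [[0, 0, 0], [0.29, 0.036, -0.02], 6], [[0, 0, 0], [0.37, 0.042, -0.02], 6]]'

```text
t: 48.32
ee_pos: [0.5566, -0.0776, 0.0124]
tool_rot: [[-0.864, -0.07, 0.499], [-0.061, 0.998, 0.034], [-0.5, -0.001, -0.866]]
contact_force: [-2.5, -1.3, 1.9]
finger_gap: 0.0061
```

Emit:
send_rows --plan '[[[0, 0, 0], [0.08, 0.006, 0], 6], [[0, 0, 0], [0.16, 0.011, 0], 6], [[0, 0, 0], [0.24, 0.017, 0], 6], [[0, 0, 0], [0.32, 0.022, 0], 6], [[0, 0, 0], [0.365, 0.026, 0], 6]]'

```text
t: 48.95
ee_pos: [0.5861, -0.0757, 0.0126]
tool_rot: [[-0.864, -0.07, 0.499], [-0.061, 0.998, 0.034], [-0.501, -0.001, -0.866]]
contact_force: [-0.9, 0.9, 1.0]
finger_gap: 0.0058
```

Emit:
send_rows --plan '[[[0, 0, 0], [0.02, 0.001, 0], 6], [[0, 0, 0], [0.04, 0.002, 0], 6], [[0, 0, 0], [0.04, 0.002, 0], 6]]'

```text
t: 49.32
ee_pos: [0.5888, -0.0755, 0.0126]
tool_rot: [[-0.864, -0.07, 0.499], [-0.061, 0.998, 0.034], [-0.501, -0.001, -0.866]]
contact_force: [0.2, 0.2, -0.6]
finger_gap: 0.0058
```

Emit:
send_rows --plan '[[[0, 0, 0], [0.025, 0.002, 0], 6], [[0, 0, 0], [0.025, 0.002, 0], 6]]'

```text
t: 49.58
ee_pos: [0.5909, -0.0754, 0.0126]
tool_rot: [[-0.864, -0.07, 0.499], [-0.061, 0.998, 0.034], [-0.501, -0.001, -0.866]]
contact_force: [-0.7, -0.8, 0.4]
finger_gap: 0.0061
```

```bash
python3 -c "
from h import *
o=status(-5,-52)"
```

```text
49.58 tcp [ 0.5909 -0.0754  0.0126] garage [ -6.9 -50.8] yaw 184.04 F [-0.7 -0.8  0.4] gap 0.0061
shift units to (-5, -52) [ 0.025 -0.013]
```

Emit:
send_rows --plan '[[[0, 0, 0], [0.025, 0.002, 0], 6], [[0, 0, 0], [0.025, 0.002, 0], 6]]'

```text
t: 49.82
ee_pos: [0.5925, -0.0752, 0.0124]
tool_rot: [[-0.864, -0.07, 0.499], [-0.061, 0.998, 0.034], [-0.5, -0.001, -0.866]]
contact_force: [-1.5, -1.0, 1.5]
finger_gap: 0.0059
```

Emit:
send_rows --plan '[[[0, 0, 0], [0.02, 0.002, 0], 6], [[0, 0, 0], [0.02, 0.002, 0], 6]]'

```text
t: 50.08
ee_pos: [0.5927, -0.0751, 0.0117]
tool_rot: [[-0.865, -0.069, 0.497], [-0.06, 0.998, 0.033], [-0.498, -0.001, -0.867]]
contact_force: [-7.1, -0.6, 5.1]
finger_gap: 0.0057
```

```bash
python3 -c "
from h import *
o=status(-5,-52)"
```

```text
50.08 tcp [ 0.5927 -0.0751  0.0117] garage [ -5.1 -50.6] yaw 183.98 F [-7.1 -0.6  5.1] gap 0.0057
shift units to (-5, -52) [ 0.002 -0.017]
```

Blue is home in lane 4. Now yellow.

Emit:
send_rows --plan '[[[0, 0, 0], [-0.25, -0.017, 0.01], 6], [[0, 0, 0], [-0.5, -0.035, 0.02], 6], [[0, 0, 0], [-0.5, -0.035, 0.4], 6], [[0, 0, 0], [-0.5, -0.035, 0.9], 6]]'

```text
t: 50.58
ee_pos: [0.5533, -0.0775, 0.0842]
tool_rot: [[-0.865, -0.07, 0.497], [-0.06, 0.998, 0.035], [-0.499, -0.0, -0.867]]
contact_force: [0.8, -1.4, 0.1]
finger_gap: 0.0061
```

Emit:
send_rows --plan '[[[-0.0019, 0.0277, 0], [-0.13, -0.3, 0.4], 70], [[-0.0039, 0.0554, 0], [-0.26, -0.6, 0.9], 70], [[-0.0058, 0.0831, 0], [-0.387, -0.912, 0.9], 70]]'

```text
t: 50.95
ee_pos: [0.5256, -0.1523, 0.1612]
tool_rot: [[-0.997, -0.071, 0.041], [-0.071, 0.997, -0.002], [-0.04, -0.005, -0.999]]
contact_force: [0.8, 0.0, -1.2]
finger_gap: 0.0603
```

Emit:
send_rows --plan '[[[0, 0.0035, 0], [-0.19, -0.456, 0], 70], [[0, 0.0035, 0], [-0.387, -0.912, 0], 70]]'

```text
t: 51.2
ee_pos: [0.4942, -0.2254, 0.157]
tool_rot: [[-0.997, -0.071, 0.018], [-0.071, 0.997, 0.0], [-0.018, -0.001, -1.0]]
contact_force: [-0.5, -0.4, -0.8]
finger_gap: 0.0701
```

Emit:
send_rows --plan '[[[0, 0, 0.003], [-0.19, -0.456, 0], 70], [[0, 0, 0.006], [-0.387, -0.912, 0], 70]]'

```text
t: 51.45
ee_pos: [0.4617, -0.2982, 0.1567]
tool_rot: [[-0.994, -0.108, 0.017], [-0.108, 0.994, 0.001], [-0.017, -0.001, -1.0]]
contact_force: [0.3, 0.6, -0.3]
finger_gap: 0.0703
```

Emit:
send_rows --plan '[[[0, 0, 0.003], [-0.19, -0.456, 0], 70], [[0, 0, 0.006], [-0.387, -0.912, 0], 70], [[0, 0, 0.006], [-0.387, -0.912, 0], 70]]'

```text
t: 51.82
ee_pos: [0.4303, -0.3726, 0.1567]
tool_rot: [[-0.99, -0.141, 0.017], [-0.141, 0.99, 0.001], [-0.017, -0.002, -1.0]]
contact_force: [0.5, 0.2, 0.9]
finger_gap: 0.07
```

```bash
python3 car.py .447 -.367; python3 -c "
from h import *
print(manip.get_obs()['tool_rot'].round(3).tolist())
p,d=vision.camera('top');print(car_pose('top','g',(.584,-.365),pd=(p,d))[:2])"
```

```text
51.825 [ 0.4303 -0.3726  0.1567] yaw 188.1
wrist (([445.5, -368.5], [90.9, 40.1], 8.4), 4820, ([439.5, -369.4], [50.4, 26.9], 8.8), 0.0433)
top (([446.9, -367.4], [90.2, 41.4], 8.4), 650, ([448.5, -367.2], [64.8, 28.3], 5.8), 0.0445)
w shift units [-0.033  0.018] dyaw units 0.0007 dz units to .0065 -1.878
t shift units [-0.016  0.032] dyaw units 0.0007 dz units to .0065 -1.878
[[-0.989, -0.144, 0.016], [-0.144, 0.99, 0.003], [-0.017, 0.0, -1.0]]
(([583.8, -365.3], [90.5, 41.0], -4.4), 807)
```

Emit:
send_rows --plan '[[[0, 0.0026, 0], [-0.02, 0.022, -0.5], 70], [[0, 0.0026, 0], [-0.02, 0.022, -1], 70], [[0, 0.0026, 0], [-0.02, 0.022, -1], 70]]'

```text
t: 52.35
ee_pos: [0.427, -0.3641, 0.0733]
tool_rot: [[-0.989, -0.147, -0.006], [-0.147, 0.989, 0.009], [0.005, 0.009, -1.0]]
contact_force: [-0.9, 0.2, -0.5]
finger_gap: 0.07
```

Emit:
send_rows --plan '[[[0, 0, 0], [0, 0, -0.3], 65], [[0, 0, 0], [0, 0, -0.6], 60], [[0, 0, 0], [0, 0, -0.8], 55], [[0, 0, 0], [0, 0, -0.88], 50], [[0, 0, 0], [0, 0, -0.88], 48]]'

```text
t: 52.98
ee_pos: [0.4292, -0.368, 0.0065]
tool_rot: [[-0.989, -0.145, -0.0], [-0.145, 0.989, 0.002], [0.0, 0.002, -1.0]]
contact_force: [-0.6, 0.1, 0.5]
finger_gap: 0.0479
```

Emit:
send_rows --plan '[[[0, 0, 0], [0, 0, 0], 30], [[0, 0, 0], [0, 0, 0], 30], [[0, 0, 0], [0, 0, 0], 30], [[0, 0, 0], [0, 0, 0], 30]]'

```text
t: 53.48
ee_pos: [0.4297, -0.3688, 0.0074]
tool_rot: [[-0.989, -0.145, 0.001], [-0.145, 0.989, 0.001], [-0.001, 0.001, -1.0]]
contact_force: [0.4, 0.3, 5.5]
finger_gap: 0.0381
```

```bash
python3 pitch.py -71 0
```

```text
53.48 tcp [ 0.4297 -0.3688  0.0074] garage [-188.1 -332.3] yaw 188.33 F [0.4 0.3 5.5] gap 0.0381
shift units to (-71.0, 0.0) [1.171 4.246]
-30 [-7.1 -2.4  5.9]
-24 [10.  10.9 11.6]
-18 [10.5 20.8 23.8]
-12 [33.8 34.7 35.6]
-6 [34.3 34.9 35.6]
0 [34.2 34.9 35.6]
6 [34.1 34.9 35.6]
12 [34.2 34.9 35.6]
held rear part (garage mm) x [-217.6 -200.3] y [-353.5 -309.4] 3787
```

Emit:
send_rows --plan '[[[0, 0, 0], [0, 0, 0.2], 30], [[0, 0, 0], [0, 0, 0.6], 30], [[0, 0, 0], [0, 0, 1], 30]]'

```text
t: 53.95
ee_pos: [0.4283, -0.3673, 0.087]
tool_rot: [[-0.989, -0.145, -0.002], [-0.145, 0.989, 0.004], [0.001, 0.004, -1.0]]
contact_force: [0.5, -0.1, -1.9]
finger_gap: 0.0384
```

Emit:
send_rows --plan '[[[0, 0, -0.0012], [0.117, 0.425, 0.25], 30], [[0, 0, -0.0024], [0.234, 0.849, 0.25], 30]]'

```text
t: 54.2
ee_pos: [0.449, -0.3007, 0.1089]
tool_rot: [[-0.992, -0.129, 0.003], [-0.129, 0.992, -0.0], [-0.003, -0.001, -1.0]]
contact_force: [0.4, 0.5, -1.2]
finger_gap: 0.0381
```

Emit:
send_rows --plan '[[[0, 0, -0.0012], [0.117, 0.425, 0], 30], [[0, 0, -0.0024], [0.234, 0.849, 0], 30]]'

```text
t: 54.45
ee_pos: [0.4662, -0.2308, 0.1067]
tool_rot: [[-0.993, -0.115, -0.001], [-0.115, 0.993, 0.003], [0.0, 0.003, -1.0]]
contact_force: [0.1, -0.2, -2.8]
finger_gap: 0.0382
```

Emit:
send_rows --plan '[[[0, 0, -0.0012], [0.117, 0.425, 0], 30], [[0, 0, -0.0024], [0.234, 0.849, 0], 30]]'

```text
t: 54.7
ee_pos: [0.4849, -0.1629, 0.1066]
tool_rot: [[-0.995, -0.1, -0.001], [-0.1, 0.995, 0.003], [0.0, 0.003, -1.0]]
contact_force: [0.8, 0.5, -1.7]
finger_gap: 0.038
```

Emit:
send_rows --plan '[[[0, 0, -0.0012], [0.117, 0.425, 0], 30], [[0, 0, -0.0024], [0.234, 0.849, 0], 30]]'

```text
t: 54.95
ee_pos: [0.5036, -0.095, 0.1066]
tool_rot: [[-0.996, -0.085, -0.001], [-0.085, 0.996, 0.003], [0.001, 0.003, -1.0]]
contact_force: [0.8, -1.4, -2.1]
finger_gap: 0.0382
```

Emit:
send_rows --plan '[[[0, 0, -0.0012], [0.117, 0.425, 0], 30], [[0, 0, -0.0024], [0.234, 0.849, 0], 30], [[0, 0, -0.0024], [0.234, 0.849, 0], 30], [[0, 0, -0.0024], [0.234, 0.849, 0], 30]]'

```text
t: 55.45
ee_pos: [0.5221, -0.0285, 0.1063]
tool_rot: [[-0.998, -0.07, -0.001], [-0.07, 0.998, 0.002], [0.001, 0.002, -1.0]]
contact_force: [-0.2, -0.1, -2.0]
finger_gap: 0.0379
```

```bash
python3 pitch.py -71 0
```

```text
55.45 tcp [ 0.5221 -0.0285  0.1063] garage [-72.3   0.7] yaw 184.03 F [-0.2 -0.1 -2. ] gap 0.0379
shift units to (-71.0, 0.0) [ 0.016 -0.008]
-30 [-0.6  3.2  6. ]
-24 [10.2 10.9 11.5]
-18 [10.6 20.8 23.8]
-12 [33.6 34.7 35.5]
-6 [34.2 34.9 35.6]
0 [34.3 34.9 35.6]
6 [34.1 34.8 35.6]
12 [34.1 34.8 35.5]
held rear part (garage mm) x [-101.4  -85.2] y [-18.9  19.9] 3657
```

Emit:
send_rows --plan '[[[0, 0, 0], [0, -0.006, -0.4], 30], [[0, 0, 0], [0, -0.006, -0.75], 30], [[0, 0, 0], [0, -0.006, -0.95], 30], [[0, 0, 0], [0, -0.006, -1], 30]]'

```text
t: 56.05
ee_pos: [0.5215, -0.0292, 0.0252]
tool_rot: [[-0.998, -0.069, -0.003], [-0.069, 0.998, 0.003], [0.002, 0.003, -1.0]]
contact_force: [0.0, 0.2, -1.0]
finger_gap: 0.0381
```

Emit:
send_rows --plan '[[[0, 0, 0], [0, 0, -0.05], 30], [[0, 0, 0], [0, 0, -0.1], 30], [[0, 0, 0], [0, 0, -0.135], 30], [[0, 0, 0], [0, 0, -0.135], 30]]'

```text
t: 56.55
ee_pos: [0.5225, -0.0288, 0.0154]
tool_rot: [[-0.998, -0.07, -0.0], [-0.07, 0.998, 0.003], [0.0, 0.003, -1.0]]
contact_force: [-0.2, -0.4, -1.0]
finger_gap: 0.0382
```

Emit:
send_rows --plan '[[[0, 0, 0], [0.15, 0.01, 0], 30], [[0, 0, 0], [0.3, 0.021, 0], 30], [[0, 0, 0], [0.47, 0.033, 0], 30], [[0, 0, 0], [0.65, 0.045, 0], 30], [[0, 0, 0], [0.65, 0.045, 0], 30]]'

```text
t: 57.18
ee_pos: [0.576, -0.0252, 0.0153]
tool_rot: [[-0.998, -0.07, 0.0], [-0.07, 0.998, 0.002], [-0.0, 0.002, -1.0]]
contact_force: [0.1, -0.1, -1.7]
finger_gap: 0.0384
```

```bash
python3 pitch.py -20 0
```

```text
57.17 tcp [ 0.576  -0.0252  0.0153] garage [-18.3   0.3] yaw 184.04 F [ 0.1 -0.1 -1.7] gap 0.0384
shift units to (-20.0, 0.0) [-0.021 -0.005]
-30 [-9.5 -2.2  5.7]
-24 [10.3 11.  11.7]
-18 [10.6 21.  23.9]
-12 [33.8 34.7 35.6]
-6 [34.2 34.8 35.6]
0 [34.1 34.9 35.5]
6 [34.2 34.8 35.5]
12 [34.1 34.8 35.5]
held rear part (garage mm) x [-47.4 -31. ] y [-19.4  19.5] 3661
```

Emit:
send_rows --plan '[[[0, 0, 0], [0, 0, -0.02], 30], [[0, 0, 0], [0, 0, -0.02], 40], [[0, 0, 0], [0, 0, -0.02], 44], [[0, 0, 0], [0, 0, -0.02], 48], [[0, 0, 0], [0, 0, -0.02], 50]]'

```text
t: 57.9
ee_pos: [0.5747, -0.0253, 0.014]
tool_rot: [[-0.998, -0.07, -0.0], [-0.07, 0.998, 0.003], [-0.0, 0.003, -1.0]]
contact_force: [-0.2, 0.2, 0.4]
finger_gap: 0.0498
```

Emit:
send_rows --plan '[[[0, 0, 0], [-0.2, -0.014, 0], 50], [[0, 0, 0], [-0.42, -0.03, 0], 50], [[0, 0, 0], [-0.64, -0.045, 0], 50], [[0, 0, 0], [-0.64, -0.045, 0.03], 30]]'

```text
t: 58.4
ee_pos: [0.5201, -0.0285, 0.0155]
tool_rot: [[-0.998, -0.07, -0.004], [-0.07, 0.998, 0.003], [0.004, 0.003, -1.0]]
contact_force: [-0.6, 0.3, 1.0]
finger_gap: 0.0331
```

Emit:
send_rows --plan '[[[0.0019, -0.0277, 0], [0, 0, 0.04], 6], [[0.0039, -0.0554, 0], [0, 0, 0.04], 6], [[0.0058, -0.0831, 0], [0, 0, 0], 6], [[0.0058, -0.0831, 0], [0, 0, -0.02], 6], [[0.0058, -0.0831, 0], [0, 0, -0.03], 6]]'

```text
t: 59.02
ee_pos: [0.5256, -0.0295, 0.0149]
tool_rot: [[-0.864, -0.071, 0.499], [-0.061, 0.997, 0.037], [-0.5, 0.001, -0.866]]
contact_force: [0.6, -0.0, 0.1]
finger_gap: 0.0059
```

```bash
python3 -c "
from h import *
o=status(-10,0)
p,d=vision.camera('top');print(car_pose('top','g',(.584,-.365),pd=(p,d))[:2])"
```

```text
59.02 tcp [ 0.5256 -0.0295  0.0149] garage [-68.9  -0.5] yaw 184.04 F [ 0.6 -0.   0.1] gap 0.0059
shift units to (-10, 0) [0.733 0.058]
(([583.8, -365.5], [90.6, 41.2], -4.3), 803)
```

Emit:
send_rows --plan '[[[0, 0, 0], [0.05, 0.008, -0.015], 6], [[0, 0, 0], [0.13, 0.014, -0.015], 6], [[0, 0, 0], [0.21, 0.019, -0.015], 6], [[0, 0, 0], [0.29, 0.025, -0.015], 6], [[0, 0, 0], [0.37, 0.031, -0.015], 6]]'

```text
t: 59.7
ee_pos: [0.553, -0.0262, 0.0123]
tool_rot: [[-0.865, -0.071, 0.498], [-0.061, 0.997, 0.038], [-0.499, 0.002, -0.867]]
contact_force: [-2.5, 0.3, 0.6]
finger_gap: 0.0059
```

Emit:
send_rows --plan '[[[0, 0, 0], [0.08, 0.006, 0], 6], [[0, 0, 0], [0.16, 0.011, 0], 6], [[0, 0, 0], [0.24, 0.017, 0], 6], [[0, 0, 0], [0.32, 0.022, 0], 6], [[0, 0, 0], [0.365, 0.026, 0], 6]]'

```text
t: 60.32
ee_pos: [0.5827, -0.0243, 0.0126]
tool_rot: [[-0.864, -0.071, 0.498], [-0.061, 0.997, 0.037], [-0.5, 0.002, -0.866]]
contact_force: [-1.8, -0.6, 0.8]
finger_gap: 0.006
```

Emit:
send_rows --plan '[[[0, 0, 0], [0.02, 0.001, 0], 6], [[0, 0, 0], [0.04, 0.002, 0], 6], [[0, 0, 0], [0.04, 0.002, 0], 6]]'

```text
t: 60.7
ee_pos: [0.5854, -0.0241, 0.0126]
tool_rot: [[-0.864, -0.071, 0.498], [-0.061, 0.997, 0.037], [-0.5, 0.002, -0.866]]
contact_force: [-0.9, 0.9, 0.1]
finger_gap: 0.0059
```

Emit:
send_rows --plan '[[[0, 0, 0], [0.025, 0.002, 0], 6], [[0, 0, 0], [0.025, 0.002, 0], 6]]'

```text
t: 60.95
ee_pos: [0.5875, -0.0239, 0.0126]
tool_rot: [[-0.864, -0.071, 0.498], [-0.061, 0.997, 0.037], [-0.5, 0.002, -0.866]]
contact_force: [-1.2, 0.3, 0.2]
finger_gap: 0.0061
```

```bash
python3 -c "
from h import *
o=status(-5,0)"
```

```text
60.95 tcp [ 0.5875 -0.0239  0.0126] garage [-6.7  0.7] yaw 184.02 F [-1.2  0.3  0.2] gap 0.0061
shift units to (-5, 0) [ 0.022 -0.008]
```

Emit:
send_rows --plan '[[[0, 0, 0], [0.025, 0.002, 0], 6], [[0, 0, 0], [0.025, 0.002, 0], 6]]'

```text
t: 61.2
ee_pos: [0.5889, -0.0237, 0.0123]
tool_rot: [[-0.865, -0.071, 0.497], [-0.061, 0.997, 0.037], [-0.499, 0.002, -0.867]]
contact_force: [-3.1, -0.7, 2.5]
finger_gap: 0.0063
```

Emit:
send_rows --plan '[[[0, 0, 0], [0.022, 0.002, 0], 6], [[0, 0, 0], [0.022, 0.002, 0], 6]]'

```text
t: 61.45
ee_pos: [0.589, -0.0236, 0.0115]
tool_rot: [[-0.866, -0.07, 0.495], [-0.06, 0.998, 0.037], [-0.496, 0.002, -0.868]]
contact_force: [-7.4, -1.5, 5.6]
finger_gap: 0.0059
```

```bash
python3 -c "
from h import *
o=status(-5,0)"
```

```text
61.45 tcp [ 0.589  -0.0236  0.0115] garage [-5.1  0.9] yaw 183.97 F [-7.4 -1.5  5.6] gap 0.0059
shift units to (-5, 0) [ 0.002 -0.011]
```

Yellow is home in lane 3. Now green.

Emit:
send_rows --plan '[[[0, 0, 0], [-0.25, -0.017, 0.01], 6], [[0, 0, 0], [-0.5, -0.035, 0.02], 6], [[0, 0, 0], [-0.5, -0.035, 0.4], 6], [[0, 0, 0], [-0.5, -0.035, 0.9], 6]]'

```text
t: 61.95
ee_pos: [0.5501, -0.0262, 0.0843]
tool_rot: [[-0.865, -0.071, 0.496], [-0.06, 0.997, 0.038], [-0.498, 0.003, -0.867]]
contact_force: [1.0, -0.3, 1.0]
finger_gap: 0.0063
```

Emit:
send_rows --plan '[[[-0.0019, 0.0277, 0], [0, -0.28, 0.4], 70], [[-0.0039, 0.0554, 0], [0, -0.56, 0.9], 70], [[-0.0058, 0.0831, 0], [0, -0.845, 0.9], 70]]'

```text
t: 62.32
ee_pos: [0.5534, -0.095, 0.1611]
tool_rot: [[-0.996, -0.071, 0.047], [-0.071, 0.997, 0.003], [-0.047, -0.0, -0.999]]
contact_force: [0.5, -0.1, 0.2]
finger_gap: 0.0603
```

Emit:
send_rows --plan '[[[0, 0.006, 0], [0, -0.42, 0], 70], [[0, 0.006, 0], [0, -0.845, 0], 70]]'

```text
t: 62.58
ee_pos: [0.5537, -0.1631, 0.1571]
tool_rot: [[-0.997, -0.071, 0.009], [-0.071, 0.997, 0.005], [-0.01, 0.004, -1.0]]
contact_force: [0.0, -0.9, 0.4]
finger_gap: 0.0699
```

Emit:
send_rows --plan '[[[0, 0, -0.004], [0.035, -0.42, 0], 70], [[0, 0, -0.0077], [0.07, -0.845, 0], 70]]'

```text
t: 62.82
ee_pos: [0.5576, -0.2306, 0.1566]
tool_rot: [[-1.0, -0.021, 0.009], [-0.021, 1.0, 0.005], [-0.009, 0.005, -1.0]]
contact_force: [-0.2, -0.2, -0.2]
finger_gap: 0.0701
```

Emit:
send_rows --plan '[[[0, 0, -0.004], [0.035, -0.42, 0], 70], [[0, 0, -0.0077], [0.07, -0.845, 0], 70]]'

```text
t: 63.08
ee_pos: [0.5631, -0.2983, 0.1566]
tool_rot: [[-1.0, 0.028, 0.009], [0.028, 1.0, 0.004], [-0.009, 0.005, -1.0]]
contact_force: [0.9, 0.5, -0.2]
finger_gap: 0.0702
```

Emit:
send_rows --plan '[[[0, 0, -0.004], [0.035, -0.42, 0], 70], [[0, 0, -0.0077], [0.07, -0.845, 0], 70], [[0, 0, -0.0077], [0.07, -0.845, 0], 70]]'

```text
t: 63.45
ee_pos: [0.5687, -0.3673, 0.1564]
tool_rot: [[-0.997, 0.078, 0.009], [0.078, 0.997, 0.003], [-0.009, 0.004, -1.0]]
contact_force: [0.0, -0.7, 1.4]
finger_gap: 0.07
```

```bash
python3 car.py .584 -.3654; python3 -c "
from h import *
print(manip.get_obs()['tool_rot'].round(3).tolist())
p,d=vision.camera('top');cv2.imwrite('pics/t14.png',p)"
```

```text
63.45 [ 0.5687 -0.3673  0.1564] yaw 175.5
wrist (([582.6, -366.3], [89.9, 40.0], -4.5), 4813, ([579.3, -366.0], [35.9, 26.4], -3.7), 0.0432)
top (([584.2, -365.2], [90.2, 40.9], -4.4), 578, ([576.2, -365.0], [38.3, 27.1], -1.9), 0.0442)
w shift units [-0.05  0.03] dyaw units -0.0001 dz units to .0065 -1.874
t shift units [-0.03   0.043] dyaw units 0.0002 dz units to .0065 -1.874
[[-0.997, 0.076, 0.008], [0.076, 0.997, 0.005], [-0.007, 0.006, -1.0]]
```

Emit:
send_rows --plan '[[[0, 0.0013, 0], [-0.04, 0.035, -0.5], 70], [[0, 0.0013, 0], [-0.04, 0.035, -1], 70], [[0, 0.0013, 0], [-0.04, 0.035, -1], 65]]'

```text
t: 63.98
ee_pos: [0.5618, -0.358, 0.0728]
tool_rot: [[-0.997, 0.074, -0.008], [0.074, 0.997, 0.01], [0.008, 0.01, -1.0]]
contact_force: [-0.2, -0.3, 0.2]
finger_gap: 0.0653
```

Emit:
send_rows --plan '[[[0, 0, 0], [0, 0, -0.3], 60], [[0, 0, 0], [0, 0, -0.6], 60], [[0, 0, 0], [0, 0, -0.8], 55], [[0, 0, 0], [0, 0, -0.88], 50], [[0, 0, 0], [0, 0, -0.88], 48]]'

```text
t: 64.6
ee_pos: [0.5649, -0.3617, 0.0066]
tool_rot: [[-0.997, 0.075, -0.0], [0.075, 0.997, 0.004], [0.001, 0.004, -1.0]]
contact_force: [-0.4, 0.4, 0.2]
finger_gap: 0.0481
```

Emit:
send_rows --plan '[[[0, 0, 0], [0, 0, 0], 30], [[0, 0, 0], [0, 0, 0], 30], [[0, 0, 0], [0, 0, 0], 30], [[0, 0, 0], [0, 0, 0], 30]]'

```text
t: 65.1
ee_pos: [0.5656, -0.3624, 0.0076]
tool_rot: [[-0.997, 0.075, 0.001], [0.075, 0.997, 0.003], [-0.001, 0.003, -1.0]]
contact_force: [-0.3, -0.1, 5.4]
finger_gap: 0.0379
```

```bash
python3 pitch.py -71 104
```

```text
65.1 tcp [ 0.5656 -0.3624  0.0076] garage [ -52.1 -335.4] yaw 175.68 F [-0.3 -0.1  5.4] gap 0.0379
shift units to (-71.0, 104.0) [-0.618  5.463]
-30 [-7.4 -6.6 -5.9]
-24 [ 9.9 10.6 11.5]
-18 [10.3 17.8 22.4]
-12 [22.9 23.7 24.3]
-6 [23.  23.7 24.4]
0 [33.5 34.6 35.3]
6 [34.  34.7 35.3]
12 [34.  34.8 35.4]
held rear part (garage mm) x [-80.9 -64.8] y [-358.2 -313.1] 3703
```

Emit:
send_rows --plan '[[[0, 0, 0], [0, 0, 0.2], 30], [[0, 0, 0], [0, 0, 0.6], 30], [[0, 0, 0], [0, 0, 1], 30]]'

```text
t: 65.58
ee_pos: [0.5639, -0.361, 0.0867]
tool_rot: [[-0.997, 0.075, -0.002], [0.075, 0.997, 0.006], [0.003, 0.006, -1.0]]
contact_force: [-0.1, -1.2, -1.1]
finger_gap: 0.0383
```

Emit:
send_rows --plan '[[[0, 0, 0.0019], [-0.05, 0.45, 0.25], 30], [[0, 0, 0.0038], [-0.103, 0.91, 0.25], 30]]'

```text
t: 65.82
ee_pos: [0.5577, -0.2893, 0.109]
tool_rot: [[-0.999, 0.052, 0.003], [0.052, 0.999, 0.002], [-0.003, 0.002, -1.0]]
contact_force: [-0.1, 0.3, -2.0]
finger_gap: 0.0383
```

Emit:
send_rows --plan '[[[0, 0, 0.0019], [-0.05, 0.45, 0], 30], [[0, 0, 0.0038], [-0.103, 0.91, 0], 30]]'

```text
t: 66.08
ee_pos: [0.5476, -0.2147, 0.1065]
tool_rot: [[-1.0, 0.027, -0.001], [0.027, 1.0, 0.005], [0.001, 0.005, -1.0]]
contact_force: [0.3, -0.9, -1.4]
finger_gap: 0.0382
```

Emit:
send_rows --plan '[[[0, 0, 0.0019], [-0.05, 0.45, 0], 30], [[0, 0, 0.0038], [-0.103, 0.91, 0], 30]]'

```text
t: 66.32
ee_pos: [0.5393, -0.1419, 0.1064]
tool_rot: [[-1.0, 0.003, -0.001], [0.003, 1.0, 0.005], [0.001, 0.005, -1.0]]
contact_force: [0.7, 1.2, -0.6]
finger_gap: 0.0381
```

Emit:
send_rows --plan '[[[0, 0, 0.0019], [-0.05, 0.45, 0], 30], [[0, 0, 0.0038], [-0.103, 0.91, 0], 30]]'

```text
t: 66.58
ee_pos: [0.5311, -0.0691, 0.1064]
tool_rot: [[-1.0, -0.02, -0.001], [-0.02, 1.0, 0.005], [0.001, 0.005, -1.0]]
contact_force: [-0.5, 0.1, -1.3]
finger_gap: 0.0382
```

Emit:
send_rows --plan '[[[0, 0, 0.0019], [-0.05, 0.45, 0], 30], [[0, 0, 0.0038], [-0.103, 0.91, 0], 30]]'

```text
t: 66.82
ee_pos: [0.5228, 0.0036, 0.1065]
tool_rot: [[-0.999, -0.044, -0.001], [-0.044, 0.999, 0.005], [0.001, 0.005, -1.0]]
contact_force: [0.5, -1.1, -1.4]
finger_gap: 0.0385
```

Emit:
send_rows --plan '[[[0, 0, 0.0019], [-0.05, 0.45, 0], 30], [[0, 0, 0.0038], [-0.103, 0.91, 0], 30], [[0, 0, 0.0038], [-0.103, 0.91, 0], 30], [[0, 0, 0.0038], [-0.103, 0.91, 0], 30]]'

```text
t: 67.32
ee_pos: [0.5151, 0.075, 0.1063]
tool_rot: [[-0.998, -0.068, -0.001], [-0.068, 0.998, 0.004], [0.001, 0.004, -1.0]]
contact_force: [-0.1, -0.5, -1.3]
finger_gap: 0.0382
```

```bash
python3 pitch.py -71 104
```

```text
67.33 tcp [0.5151 0.075  0.1063] garage [-72.  104.5] yaw 183.91 F [-0.1 -0.5 -1.3] gap 0.0382
shift units to (-71.0, 104.0) [ 0.013 -0.005]
-24 [ 9.9 10.7 11.5]
-18 [10.3 18.  22.5]
-12 [23.1 23.7 24.5]
-6 [23.  23.7 24.5]
0 [33.5 34.5 35.4]
6 [34.  34.7 35.4]
12 [33.9 34.7 35.3]
held rear part (garage mm) x [-99.3 -84.7] y [ 85.  123.8] 3540
```

Emit:
send_rows --plan '[[[0, 0, 0], [0, -0.005, -0.4], 30], [[0, 0, 0], [0, -0.005, -0.75], 30], [[0, 0, 0], [0, -0.005, -0.95], 30], [[0, 0, 0], [0, -0.005, -1], 30]]'

```text
t: 67.92
ee_pos: [0.5145, 0.0742, 0.0252]
tool_rot: [[-0.998, -0.067, -0.003], [-0.067, 0.998, 0.004], [0.003, 0.005, -1.0]]
contact_force: [-0.1, -0.3, -1.4]
finger_gap: 0.0382
```

Emit:
send_rows --plan '[[[0, 0, 0], [0, 0, -0.05], 30], [[0, 0, 0], [0, 0, -0.1], 30], [[0, 0, 0], [0, 0, -0.135], 30], [[0, 0, 0], [0, 0, -0.135], 30]]'

```text
t: 68.42
ee_pos: [0.5152, 0.0749, 0.0154]
tool_rot: [[-0.998, -0.068, -0.001], [-0.068, 0.998, 0.004], [0.001, 0.004, -1.0]]
contact_force: [0.0, -0.1, -2.0]
finger_gap: 0.0379
```

Emit:
send_rows --plan '[[[0, 0, 0], [0.15, 0.01, 0], 30], [[0, 0, 0], [0.3, 0.021, 0], 30], [[0, 0, 0], [0.47, 0.033, 0], 30], [[0, 0, 0], [0.64, 0.045, 0], 30], [[0, 0, 0], [0.64, 0.045, 0], 30]]'

```text
t: 69.05
ee_pos: [0.568, 0.0784, 0.0154]
tool_rot: [[-0.998, -0.068, -0.0], [-0.068, 0.998, 0.004], [0.0, 0.004, -1.0]]
contact_force: [-1.3, 0.1, -1.9]
finger_gap: 0.038
```

```bash
python3 pitch.py -20 104
```

```text
69.05 tcp [0.568  0.0784 0.0154] garage [-18.9 104.2] yaw 183.89 F [-1.3  0.1 -1.9] gap 0.038
shift units to (-20.0, 104.0) [-0.013 -0.003]
-30 [-9.8 -9.1 -8.3]
-24 [ 9.9 10.7 11.4]
-18 [10.2 17.8 22.3]
-12 [23.  23.7 24.5]
-6 [22.9 23.7 24.4]
0 [33.7 34.6 35.3]
6 [33.9 34.7 35.3]
12 [34.  34.6 35.3]
held rear part (garage mm) x [-46.3 -31.8] y [ 84.7 123.5] 3549
```

Emit:
send_rows --plan '[[[0, 0, 0], [0, 0, -0.02], 30], [[0, 0, 0], [0, 0, -0.02], 40], [[0, 0, 0], [0, 0, -0.02], 44], [[0, 0, 0], [0, 0, -0.02], 48], [[0, 0, 0], [0, 0, -0.02], 50]]'

```text
t: 69.78
ee_pos: [0.5666, 0.0784, 0.0139]
tool_rot: [[-0.998, -0.068, -0.001], [-0.068, 0.998, 0.004], [0.001, 0.004, -1.0]]
contact_force: [0.6, 0.9, -0.4]
finger_gap: 0.05
```

Emit:
send_rows --plan '[[[0, 0, 0], [-0.2, -0.014, 0], 50], [[0, 0, 0], [-0.42, -0.03, 0], 50], [[0, 0, 0], [-0.64, -0.045, 0], 50], [[0, 0, 0], [-0.64, -0.045, 0.03], 30]]'

```text
t: 70.28
ee_pos: [0.5119, 0.0748, 0.0155]
tool_rot: [[-0.998, -0.068, -0.005], [-0.068, 0.998, 0.004], [0.005, 0.005, -1.0]]
contact_force: [0.4, -0.4, -1.0]
finger_gap: 0.0332
```

Emit:
send_rows --plan '[[[0.0019, -0.0277, 0], [0, 0, 0.04], 6], [[0.0039, -0.0554, 0], [0, 0, 0.04], 6], [[0.0058, -0.0831, 0], [0, 0, 0], 6], [[0.0058, -0.0831, 0], [0, 0, -0.02], 6], [[0.0058, -0.0831, 0], [0, 0, -0.03], 6]]'

```text
t: 70.9
ee_pos: [0.5171, 0.0747, 0.0146]
tool_rot: [[-0.865, -0.07, 0.498], [-0.059, 0.998, 0.039], [-0.499, 0.005, -0.867]]
contact_force: [0.9, 0.3, 1.1]
finger_gap: 0.006
```

Emit:
send_rows --plan '[[[0, 0, 0], [0.05, 0.004, -0.015], 6], [[0, 0, 0], [0.13, 0.009, -0.015], 6], [[0, 0, 0], [0.21, 0.015, -0.015], 6], [[0, 0, 0], [0.29, 0.02, -0.015], 6], [[0, 0, 0], [0.37, 0.026, -0.015], 6]]'

```text
t: 71.53
ee_pos: [0.5449, 0.0769, 0.0123]
tool_rot: [[-0.865, -0.07, 0.497], [-0.059, 0.998, 0.039], [-0.498, 0.005, -0.867]]
contact_force: [-2.5, 0.8, 2.6]
finger_gap: 0.0056
```

```bash
python3 -c "
from h import *
o=status(-10,104)"
```

```text
71.53 tcp [0.5449 0.0769 0.0123] garage [-42.1 104.3] yaw 183.87 F [-2.5  0.8  2.6] gap 0.0056
shift units to (-10, 104) [0.4   0.024]
```

Emit:
send_rows --plan '[[[0, 0, 0], [0.08, 0.005, 0], 6], [[0, 0, 0], [0.16, 0.01, 0], 6], [[0, 0, 0], [0.24, 0.015, 0], 6], [[0, 0, 0], [0.32, 0.02, 0], 6], [[0, 0, 0], [0.38, 0.024, 0], 6]]'

```text
t: 72.15
ee_pos: [0.5758, 0.0788, 0.0125]
tool_rot: [[-0.865, -0.07, 0.497], [-0.059, 0.998, 0.039], [-0.499, 0.005, -0.867]]
contact_force: [-0.8, 0.1, -0.7]
finger_gap: 0.006
```

Emit:
send_rows --plan '[[[0, 0, 0], [0.02, 0.001, 0], 6], [[0, 0, 0], [0.035, 0.002, 0], 6], [[0, 0, 0], [0.035, 0.002, 0], 6]]'

```text
t: 72.53
ee_pos: [0.578, 0.079, 0.0126]
tool_rot: [[-0.865, -0.07, 0.497], [-0.059, 0.998, 0.039], [-0.499, 0.005, -0.867]]
contact_force: [-0.9, -0.0, 0.9]
finger_gap: 0.0059
```

Emit:
send_rows --plan '[[[0, 0, 0], [0.025, 0.002, 0], 6], [[0, 0, 0], [0.025, 0.002, 0], 6]]'

```text
t: 72.78
ee_pos: [0.5802, 0.0791, 0.0126]
tool_rot: [[-0.865, -0.07, 0.498], [-0.059, 0.998, 0.039], [-0.499, 0.005, -0.867]]
contact_force: [-0.4, -0.1, -0.2]
finger_gap: 0.0063
```

```bash
python3 -c "
from h import *
o=status(-5,104)"
```

```text
72.78 tcp [0.5802 0.0791 0.0126] garage [ -6.8 104.1] yaw 183.88 F [-0.4 -0.1 -0.2] gap 0.0063
shift units to (-5, 104) [0.022 0.001]
```

Emit:
send_rows --plan '[[[0, 0, 0], [0.025, 0.002, 0], 6], [[0, 0, 0], [0.025, 0.002, 0], 6]]'

```text
t: 73.03
ee_pos: [0.5815, 0.0793, 0.0123]
tool_rot: [[-0.865, -0.07, 0.497], [-0.059, 0.998, 0.039], [-0.498, 0.005, -0.867]]
contact_force: [-2.6, 0.3, 2.6]
finger_gap: 0.0058
```

Emit:
send_rows --plan '[[[0, 0, 0], [0.022, 0.002, 0], 6], [[0, 0, 0], [0.022, 0.002, 0], 6]]'

```text
t: 73.28
ee_pos: [0.5817, 0.0793, 0.0114]
tool_rot: [[-0.867, -0.07, 0.494], [-0.059, 0.998, 0.039], [-0.496, 0.005, -0.868]]
contact_force: [-7.7, -0.7, 5.4]
finger_gap: 0.006
```

```bash
python3 -c "
from h import *
o=status(-5,104)"
```

```text
73.28 tcp [0.5817 0.0793 0.0114] garage [ -5.3 104.2] yaw 183.87 F [-7.7 -0.7  5.4] gap 0.006
shift units to (-5, 104) [ 0.004 -0.002]
```

Green is home in lane 1. Retracting clear and checking everything.

Emit:
send_rows --plan '[[[0, 0, 0], [-0.25, -0.017, 0.01], 6], [[0, 0, 0], [-0.5, -0.035, 0.02], 6], [[0, 0, 0], [-0.5, -0.035, 0.4], 6], [[0, 0, 0], [-0.5, -0.035, 0.9], 6]]'

```text
t: 73.78
ee_pos: [0.5429, 0.0766, 0.0843]
tool_rot: [[-0.866, -0.07, 0.496], [-0.059, 0.998, 0.039], [-0.497, 0.005, -0.868]]
contact_force: [0.7, -0.6, 0.0]
finger_gap: 0.006
```

Emit:
send_rows --plan '[[[-0.0019, 0.0277, 0], [-0.3, 0, 0.4], 20], [[-0.0039, 0.0554, 0], [-0.6, 0, 0.8], 20], [[-0.0058, 0.0831, 0], [-1, 0, 1], 20]]'

```text
t: 74.15
ee_pos: [0.4649, 0.0767, 0.1677]
tool_rot: [[-0.997, -0.068, 0.04], [-0.068, 0.998, 0.007], [-0.04, 0.004, -0.999]]
contact_force: [-0.6, 0.6, -0.8]
finger_gap: 0.02
```

Emit:
send_rows --plan '[[[0, 0.006, 0], [-0.4, -0.4, 0.5], 20], [[0, 0.006, 0], [-0.8, -0.9, 1], 20], [[0, 0.006, 0], [-0.8, -0.9, 1], 20]]'

```text
t: 74.53
ee_pos: [0.4016, 0.0029, 0.248]
tool_rot: [[-0.998, -0.065, 0.01], [-0.065, 0.998, 0.006], [-0.01, 0.005, -1.0]]
contact_force: [0.0, 1.0, -0.3]
finger_gap: 0.0197
```

```bash
python3 - <<'E'
from h import *
o=manip.get_obs();print(o["t"],o["ee_pos"],o["contact_force"].round(1))
p,d=vision.camera("top");T=wpts("top",d);hs=cv2.cvtColor(p,cv2.COLOR_BGR2HSV)
p2,d2=vision.camera("scene")
cv2.imwrite("pics/end.png",np.vstack([cv2.resize(p[130:340,70:540],(800,357)),cv2.resize(p2[210:350,220:540],(800,240))[:240]]))
i=vision.camera_info("top")
# rear edge of plinths just at roof edge; brush; pots; silver rear
m=(T[...,2]>.05)&(T[...,2]<.066)&(np.hypot(T[...,0]-.582,T[...,1]-.376)<.05)&(d>0);print("cup",rect(T[m]))
m=(T[...,2]>.028)&(T[...,2]<.045)&(np.hypot(T[...,0]-.4456,T[...,1]-.3753)<.04)&(d>0);print("pot",rect(T[m]))
b=(d>0)&(T[...,2]>.030)&(T[...,2]<.06)&(np.abs(T[...,1]-.224)<.04)&(T[...,0]>.4)&(T[...,0]<.66)&(hs[...,0]>90)&(hs[...,0]<125)&(hs[...,1]>120);print("brush",rect(T[b]))
# car roof colours: cast rays onto z=0.048 plane
v,u=np.mgrid[0:480,0:640];C=np.linalg.inv(i["camera_from_world"]);r=np.stack([(u-i["cx"])/i["fx"],(v-i["cy"])/i["fy"],np.ones(u.shape)],-1)@C[:3,:3].T
for z in(.046,):
    s=(z-C[2,3])/r[...,2];Q=C[:3,3]+r*s[...,None];q=tog(Q)
    for l,y in enumerate((104,52,0,-52,-104),1):
        m=(np.abs(q[...,1]-y)<22)&(q[...,0]>-5)&(q[...,0]<100);w=p[m].astype(int)
        # dark-wood/car vs base: report profile of mean colour along x
        print("lane",l,[ (int(x),p[m&(np.abs(q[...,0]-x)<4)&(np.abs(q[...,1]-y)<8)].mean(0).astype(int).tolist()) for x in(0,10,20,35,50,65,80,88)])
E
```

```text
74.525 [0.40161701 0.0028787  0.24796586] [ 0.   1.  -0.3]
cup ([582.6, 376.1], [70.8, 70.0], 9.5)
pot ([445.1, 374.7], [51.6, 49.8], -64.9)
brush ([564.2, 223.2], [117.2, 9.0], -1.3)
lane 1 [(0, [149, 154, 161]), (10, [110, 118, 115]), (20, [115, 129, 105]), (35, [116, 131, 106]), (50, [115, 129, 105]), (65, [114, 126, 105]), (80, [109, 119, 107]), (88, [104, 113, 127])]
lane 2 [(0, [145, 147, 152]), (10, [149, 153, 157]), (20, [149, 153, 156]), (35, [159, 164, 167]), (50, [157, 162, 165]), (65, [156, 161, 164]), (80, [114, 119, 129]), (88, [111, 123, 136])]
lane 3 [(0, [148, 157, 166]), (10, [92, 119, 136]), (20, [92, 134, 154]), (35, [92, 145, 170]), (50, [93, 145, 169]), (65, [92, 141, 165]), (80, [92, 132, 153]), (88, [104, 113, 126])]
lane 4 [(0, [132, 142, 153]), (10, [111, 106, 107]), (20, [95, 92, 91]), (35, [94, 91, 90]), (50, [134, 112, 95]), (65, [130, 110, 94]), (80, [125, 109, 99]), (88, [103, 112, 125])]
lane 5 [(0, [121, 133, 145]), (10, [104, 106, 134]), (20, [93, 91, 135]), (35, [127, 129, 127]), (50, [127, 129, 127]), (65, [93, 92, 147]), (80, [93, 93, 141]), (88, [103, 112, 124])]
```

View pics/end.png

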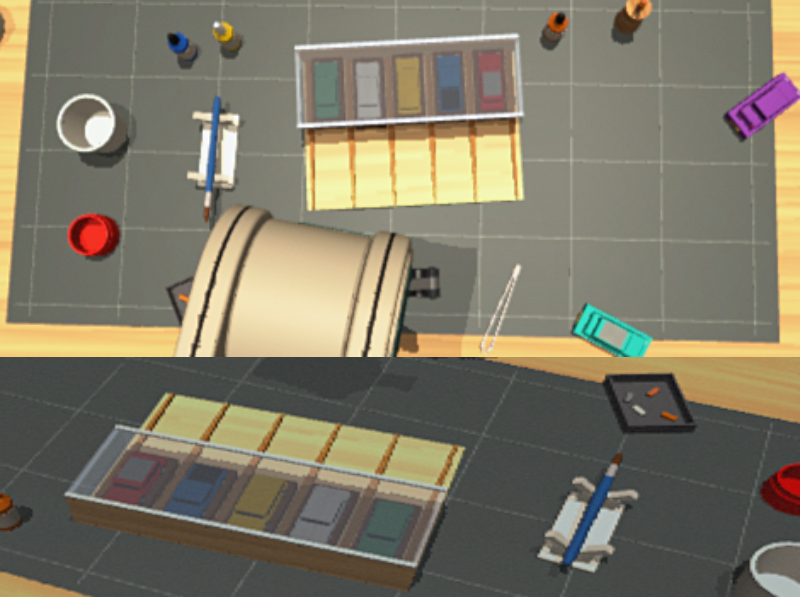

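The top view shows green, silver, yellow, blue and red in lanes 1 to 5. All four moved cars are level with each other against the back wall, the brush is in both cradles and both pots are upright. Handing in.

```bash
python3 -c "
from h import *
print(workorder.finish_job())"
```

```text
the job is handed in; nothing more can be done
None
```

The touch-up and parking are done, and the job was handed in at about 75 s of the 210 s allowed. No verdict is reported, so the results below are from my own checks.

**What I did**
- **Brush:** I dipped the tip about 13 mm below the paint pot's rim. I then dabbed the grey patch twice, at about 2–3 N by the wrist force reading. After rinsing the tip about 16 mm below the cup's rim, I laid the brush back in its rest.
- **Cars:** red is in lane 5, blue in lane 4, yellow in lane 3 and green in lane 1. Each one pushed back with 7–8 N at the point where the back wall should stop it.

**Last checks**
- The final pictures show the four cars level with each other under the roof, and silver still in lane 2.
- Both pots stand upright where they were.
- The brush lies in both cradles, within about 1 mm of where it started. Its angle read −1.3° from the top camera at the end and −2.7° from the wrist camera just after I laid it down. Both are within the limit.
- The arm is clear of everything.

**What went wrong or disagreed**
- On the first try in lane 5, red's nose caught on something, probably the roof edge. It took 42 N at the wrist and tipped the car about 37° in the grip. I set it level on the mat, regripped it and parked it without further trouble.
- The depth camera does not read cars under the clear roof. That they are home rests on the push force, the final arm position and their colours seen through the roof.
- I did not measure silver's position against the start. In the last picture it sits a little further from the back wall than the others.

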